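Set out the microscope bench

TASK

Set the bench out for the next viewing: put the culture dish in the middle of the black stage, keeping it level, and lay the steel ring centred on top of the dish; stand the eyepiece in the middle of the round white light base. Stand the shortest objective on the bench midway between the stage and the light base, and the tallest midway between the light base and the warming block, both tip up and in line with the row. Leave the middle-sized objective standing where it is.

Things in the scene. Friction and masses are not known exactly. Their poses are not given: they have to be found in the camera images.
- dish_mid (a point): Closed round culture dish, white bottom with a clear lid, flat on top and bottom, 56 mm diameter, 20 mm high. The point is its centre, 10 mm above its underside; z is its axis, up.
- ring_mid (a point): Plain steel hold-down ring lying flat: 50 mm outside, 30 mm hole, 14 mm high. The point is its centre (in the hole), 7 mm above its underside; z is its axis, up.
- eyepiece_mid (a point): Microscope eyepiece, standing upright: straight cylinder with a black rubber upper part, a steel lower part and a dark glass lens on top, 36 mm diameter, 48 mm tall. The point is its centre, 24 mm above its base; z is its axis, up to the lens.
- short_mid (a point): Microscope objective, the shortest and widest of three: bare-aluminium round lens barrel with two thin black bands, standing upright on its flat wide end, 42 mm diameter (straight sides up to 28 mm), tapering over the last 10 mm to a 16 mm flat tip; 38 mm tall overall. The point is its centre, 19 mm above its base; z is its axis, pointing up to the tip.
- tall_mid (a point): Microscope objective, the tallest of three: bare-aluminium round lens barrel with two thin black bands, standing upright on its flat wide end, 32 mm diameter (straight sides up to 64 mm), tapering over the last 10 mm to a 16 mm flat tip; 74 mm tall overall. The point is its centre, 37 mm above its base; z is its axis, pointing up to the tip.
- medium_mid (a point): Microscope objective, the middle-sized of three: bare-aluminium round lens barrel with two thin black bands, standing upright on its flat wide end, 32 mm diameter (straight sides up to 46 mm), tapering over the last 10 mm to a 16 mm flat tip; 56 mm tall overall. The point is its centre, 28 mm above its base; z is its axis, pointing up to the tip. It is not to be moved.
- stage: Microscope stage: low flat-topped black block, 110 mm (x) by 100 mm (y, along the row), 22 mm high, with a flush steel disc 72 mm wide at its centre. Its origin is the centre of its underside. It is fixed to the bench. The stage, light base and warmer stand in one straight row, 215 mm from centre to centre, the light base always in the middle, the stage and warmer at either end, all turned alike; their x axes lie across the row, their y axes along it.
- lightbase: Light base: low round white base, 100 mm diameter, 30 mm high, with a flat frosted white top. Its origin is the centre of its underside. It is fixed to the bench. The stage, light base and warmer stand in one straight row, 215 mm from centre to centre, the light base always in the middle, the stage and warmer at either end, all turned alike; their x axes lie across the row, their y axes along it.
- warmer: Warming block: low grey box, 90 mm (x) by 100 mm (y, along the row), 26 mm high, with an aluminium top with nine small dark dots. Its origin is the centre of its underside. It is fixed to the bench. The stage, light base and warmer stand in one straight row, 215 mm from centre to centre, the light base always in the middle, the stage and warmer at either end, all turned alike; their x axes lie across the row, their y axes along it.
There are look-alikes about, which are no part of the job. Leave any yellow look-alike of the part that bears short_mid alone.

How it is judged:
By the outcome, as a careful person would: the job done as asked, in the order asked, and still so for the second after the job is handed in, with the robot touching nothing.
It also fails if it takes over 106 s, if anything falls off the work surface, if the arm or the gripper's body presses on something with over 40 N, if the wrist force passes 120 N, or if a joint passes its speed limit or range.

ROBOT

A 6-joint arm with a two-finger parallel gripper is mounted at the origin on the work surface. World frame = base frame: x ahead of the robot, y to its left, z up, the work surface at z = 0. Lengths are in m, angles in rad, forces in N, time in s.
With the tool pointing down it reaches from about 0.35 to 0.775 m from the base axis. Payload 5.5 kg.
Tool frame: the origin (TCP) lies between the finger pads; the fingertips stand 11 mm ahead of it and the grasp point (between the pads) lies 8 mm behind it (tips_ahead is the distance from the TCP to the fingertips, in m); z points along the fingers, y is the line along which they close (so a half turn about z gives the same grasp; the last joint's range is limited). The gripper opens to 85 mm and grips with 20 to 120 N. Pads are 22 mm wide; open, the fingers measure 114 mm over their backs; the gripper's body (76 mm by 85 mm) begins 54 mm behind the grasp point. The pads swing forward as they close: fully open they stand 13 mm farther back than shut.
Start: joints at [-1.414, 0.313, 0.046, 1.304, 0, 1.431], TCP at [0.168, -0.55, 0.242] pointing down, gripper open.
Joint ranges: [-2.76, 2.76], [-0.86, 1.69], [-1.03, 1.26], [-2.2, 2.34], [-1.47, 1.5], [-3.14, 3.14]. Speed limits (rad/s): [2.57, 2.57, 3.14, 3.14, 3.14, 3.14].

INTERFACE

Orientations are given as a unit quaternion [w, x, y, z].
In Python, from workcell import * gives the robot as it stands. The module is installed in compiled form; this text tells all that it offers.
- The arm moves only by the tool jog_arm, never from a script. Its argument "moves" is a list of rows, each an object with "fingers": the closure, from 0 (fully open) to 1 (shut); "slide": the shift along the tool's x, y, z in mm, a list of three; "angular": the turn, a rotation vector about the tool's x, y, z in degrees, a list of three. A call has 1 to 10 rows; each row is the pose to reach, as a shift and turn from the pose commanded when the call began, along the tool's axes at that moment; what a row does not reach only later rows make up. A row lasts 1/12 s, in which the tool goes at most 41.7 mm and 7.16 degrees, less where a joint would pass 70% of its speed; a pose out of reach is approached as far as the arm can. A call with a gripper value outside its range is refused whole. The fingers move at their own pace and stop on an object; "squeeze" is the grip in N (left out, the last holds). Time passes only in rows, so rows that repeat a pose let the fingers close. It gives the time, the measured TCP pose, the force, the opening and the grip force at its end, in the units of the state.
- get_state(): the state, without advancing time (a new reading comes with each control period).
- read_camera(name): name is "side" or "top" or "wrist"; returns a dict with "color" (400x640x3 uint8, red, green, blue), "fovy" (degrees; the focal length in pixels is half the picture's height over the tangent of half this angle, whatever the lens; pixels are square), "cx", "cy" (the principal point, pixels), "D" ([k1, k2, p1, p2, k3] as OpenCV has them; the pictures are not rectified), "world_from_camera" (4x4, takes a point from camera to world coordinates); the wrist camera has in their place "tool_from_camera" (4x4, takes a point from camera to tool coordinates, whose origin is the TCP and whose axes are the flange's). Camera axes: x right, y down, z forward; pixel columns grow to the right and rows downward; lengths in m; the calibration is good to about 2 mm. A picture is of the moment at which its call begins: read the wrist's pose just before it. There is no depth.
- hand_in(): hands the job in; it is judged then, once.
Trained networks look in a picture, given as the dict that the camera call returned (one of the last four; its "shot" number tells which), for a name from the list of things; names that differ only in an ending like _2 or _b are one class to them, and where a whole thing is asked for, a point or a joint stands for the part that bears it (a point fixed in the world has none). Each returns a list of dicts, best first, with "p" (0 to 1); they miss things now and then, are a little off and sometimes report something else, mostly with a low value. They report only what shows in the picture. A call takes as long as a camera call. They do not tell look-alikes from the thing itself.
- look_for(target, picture): "point" ([column, row] in pixels, amid what is visible of it).
- tip_of(target, picture): "point" ([column, row] in pixels: a listed point, or the origin of a listed thing).
The state is a dict: "clock": time; "joint_pos": joint angles; "qvel": joint speeds; "tau": joint torques, N m; "tcp_pos": TCP position; "orientation": TCP orientation; "wrist_force": force on the tool from outside, world axes, zero at the start; "ft_torque": the same for the moment, N m; "finger_gap": finger opening in m; "grip_force": force on a finger pad.
Only numpy, scipy, OpenCV 4.12 (cv2) and the standard library are available. Lean on these libraries where they do the work, as an engineer would, in place of code of your own. Each camera call takes 0.05 s, during which the arm holds its last target. There are 200 camera calls.

## Working session

There is one attempt and no reset: what is moved stays moved. The work goes in short steps, Python scripts to look and compute and a tool call to move; the robot and the scene stay as the last step left them, time stands still between calls to the robot, and variables do not carry over. Pictures are saved under pics/ and viewed, at most 14 in all, crops included, and the job is handed in when it is done.

Besides the shell and the picture viewer there is one more tool, called after "Request:" by a JSON object that holds its "api" and its "payload", one argument or row to a line. jog_arm: Moves the arm, as the interface text tells. Its arguments: {"type":"object","properties":{"moves":{"type":"array","items":{"type":"object","properties":{"fingers":{"type":"number"},"slide":{"type":"array","items":{"type":"number"}},"angular":{"type":"array","items":{"type":"number"}}}}},"squeeze":{"type":"number"}},"required":["moves"]}

```bash
mkdir -p pics; cat > h.py <<'E'
from workcell import *
import numpy as np, cv2
from scipy.spatial.transform import Rotation as R
def K(p):
    f=200/np.tan(np.radians(p["fovy"])/2); return np.array([[f,0,p["cx"]],[0,f,p["cy"]],[0,0,1.]])
def Tw(p,s=None):
    if "world_from_camera" in p: return np.array(p["world_from_camera"])
    T=np.eye(4); T[:3,:3]=R.from_quat(np.array(s["orientation"])[[1,2,3,0]]).as_matrix(); T[:3,3]=s["tcp_pos"]
    return T@np.array(p["tool_from_camera"])
def px2w(p,px,z,s=None):
    u=cv2.undistortPoints(np.array(px,float).reshape(-1,1,2),K(p),np.array(p["D"],float)).reshape(-1,2)
    T=Tw(p,s); d=np.c_[u,np.ones(len(u))]@T[:3,:3].T
    return T[:3,3]+d*((z-T[2,3])/d[:,2])[:,None]
def w2px(p,X,s=None):
    T=np.linalg.inv(Tw(p,s))
    return cv2.projectPoints(np.array(X,float).reshape(-1,3),cv2.Rodrigues(T[:3,:3])[0],T[:3,3],K(p),np.array(p["D"],float))[0].reshape(-1,2)
def save(p,n): cv2.imwrite("pics/"+n,p["color"][:,:,::-1])
def shot(c):
    s=get_state(); return s,read_camera(c)
ZS=dict(dish_mid=.01,ring_mid=.007,eyepiece_mid=.024,short_mid=.019,tall_mid=.037,medium_mid=.028,stage=0,lightbase=0,warmer=0)
E
python3 - <<'E'
from h import *
for c in("top","side"):
    p=read_camera(c); save(p,c+"0.png"); print(c,np.round(Tw(p),3).tolist())
    for n,z in ZS.items():
        for d in tip_of(n,p)[:4]:
            if d["p"]>.2: print(n,round(d["p"],2),np.round(d["point"]),np.round(px2w(p,d["point"],z)[0],3))
s=get_state();print(s)
E
```

```text
top [[-0.024, -0.997, 0.074, 0.476], [-1.0, 0.024, 0.005, 0.017], [-0.007, -0.074, -0.997, 0.989], [0.0, 0.0, 0.0, 1.0]]
dish_mid 0.59 [332. 250.] [ 0.441 -0.006  0.01 ]
ring_mid 0.62 [433. 251.] [ 0.434 -0.242  0.007]
eyepiece_mid 0.8 [491. 248.] [ 0.438 -0.373  0.024]
short_mid 0.68 [170. 260.] [0.428 0.37  0.019]
short_mid 0.54 [173. 224.] [0.512 0.364 0.019]
tall_mid 0.65 [384. 248.] [ 0.444 -0.123  0.037]
medium_mid 0.46 [284. 255.] [0.433 0.105 0.028]
stage 0.62 [221. 191.] [0.588 0.254 0.   ]
lightbase 0.69 [315. 180.] [0.608 0.03  0.   ]
lightbase 0.42 [281. 256.] [0.43  0.113 0.   ]
warmer 0.78 [404. 173.] [ 0.621 -0.183  0.   ]
side [[-0.82, -0.437, 0.369, 0.096], [-0.572, 0.632, -0.523, 0.603], [-0.005, -0.64, -0.768, 0.925], [0.0, 0.0, 0.0, 1.0]]
dish_mid 0.7 [344. 218.] [ 0.445 -0.001  0.01 ]
ring_mid 0.77 [399. 163.] [ 0.426 -0.241  0.007]
eyepiece_mid 0.5 [421. 130.] [ 0.431 -0.372  0.024]
short_mid 0.63 [224. 315.] [0.509 0.361 0.019]
short_mid 0.58 [256. 338.] [0.422 0.362 0.019]
tall_mid 0.71 [374. 176.] [ 0.445 -0.135  0.037]
medium_mid 0.64 [323. 250.] [0.429 0.11
[... 189 characters left out ...]
 ]
{'clock': 1.0, 'joint_pos': array([-1.41359290e+00,  3.13176325e-01,  4.61084879e-02,  1.30360053e+00,
        1.84622597e-05,  1.43121304e+00]), 'qvel': array([ 0.00167622, -0.00276852, -0.0004376 ,  0.00092866,  0.0006583 ,
       -0.00077305]), 'tau': array([ 5.07785517e-04, -4.80475938e+01,  2.98818308e+01,  2.71218496e-04,
       -1.18444450e-04, -5.20503374e-08]), 'tcp_pos': array([ 0.16817023, -0.54990403,  0.24234014]), 'orientation': array([6.38944887e-05, 9.89009893e-01, 1.47849340e-01, 9.79441763e-06]), 'wrist_force': array([ 0.39109794, -0.16706391, -0.20530259]), 'ft_torque': array([-0.03680576,  0.00925042,  0.00170819]), 'grip_force': 0.0, 'finger_gap': 0.08536254177895244}
```

View pics/top0.png

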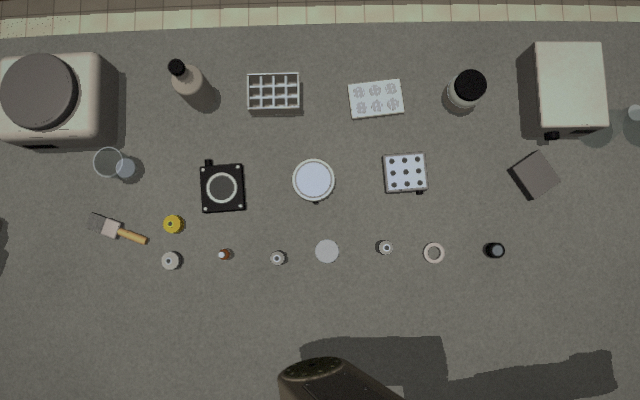

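View pics/side0.png

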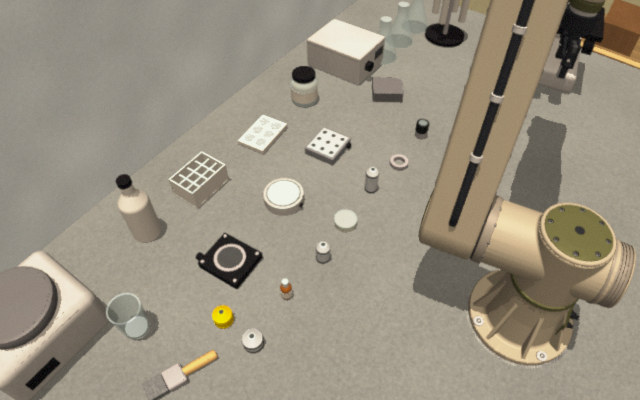

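Candidates in the top picture:
- **Short objective:** aluminium at (171,261). The yellow look-alike at (172,224) is to be left alone.
- **Dish:** (327,251). The light base at (314,180) is the only other white disc.
- **Ring:** (433,253).
- **Eyepiece:** (495,250).
- **Tall and medium objectives:** (386,248) and (278,258). The orange-capped vial at (223,255) is not one of these.

I'll move over the area for a closer look.

Request:
{"api": "jog_arm", "payload": {
  "moves": [
    {"slide":[40,-40,-6],"angular":[0,0,-7],"fingers":0},
    {"slide":[447,-438,-60],"angular":[0,0,-76.4],"fingers":0},
    {"slide":[447,-438,-60],"angular":[0,0,-76.4],"fingers":0},
    {"slide":[447,-438,-60],"angular":[0,0,-76.4],"fingers":0},
    {"slide":[447,-438,-60],"angular":[0,0,-76.4],"fingers":0},
    {"slide":[447,-438,-60],"angular":[0,0,-76.4],"fingers":0},
    {"slide":[447,-438,-60],"angular":[0,0,-76.4],"fingers":0},
    {"slide":[447,-438,-60],"angular":[0,0,-76.4],"fingers":0},
    {"slide":[447,-438,-60],"angular":[0,0,-76.4],"fingers":0},
    {"slide":[447,-438,-60],"angular":[0,0,-76.4],"fingers":0}
  ]
}}

```text
clock: 1.83
tcp_pos: [0.3669, -0.1838, 0.2828]
orientation: [0.001, 0.715, 0.7, 0.0]
wrist_force: [0.5, -1.1, 0.6]
finger_gap: 0.0854
grip_force: 0.0
```

Request:
{"api": "jog_arm", "payload": {
  "moves": [
    {"slide":[40,20,-10],"angular":[0,0,-4.6],"fingers":0},
    {"slide":[80,40,-17],"angular":[0,0,-4.6],"fingers":0},
    {"slide":[120,60,-17],"angular":[0,0,-4.6],"fingers":0},
    {"slide":[150,80,-17],"angular":[0,0,-4.6],"fingers":0},
    {"slide":[160,90,-17],"angular":[0,0,-4.6],"fingers":0},
    {"slide":[160,90,-17],"angular":[0,0,-4.6],"fingers":0},
    {"slide":[160,90,-17],"angular":[0,0,-4.6],"fingers":0}
  ]
}}

```text
clock: 2.42
tcp_pos: [0.461, -0.0271, 0.299]
orientation: [-0.0, 0.687, 0.727, -0.0]
wrist_force: [-0.9, -0.5, 0.7]
finger_gap: 0.0849
grip_force: 0.0
```

```bash
cat > look.py <<'E'
import sys
from h import *
names=sys.argv[2:] or list(ZS)
s,p=shot("wrist"); save(p,sys.argv[1])
q=R.from_quat(np.array(s["orientation"])[[1,2,3,0]]).as_matrix()
print(s["clock"],np.round(s["tcp_pos"],4),"yaw",np.degrees(np.arctan2(q[1,0],q[0,0])).round(2),"tilt z",q[:,2].round(4))
for n in names:
    for d in tip_of(n,p)[:3]:
        if d["p"]>.2: print(n,round(d["p"],2),np.round(d["point"],1),np.round(px2w(p,d["point"],ZS[n],s)[0],4))
E
python3 look.py w1.png; python3 -c "
from h import *
p=read_camera('wrist');print(np.round(p['tool_from_camera'],3).tolist(),p['fovy'],get_state()['joint_pos'])"
```

```text
2.4167 [ 0.461  -0.0271  0.299 ] yaw 93.23 tilt z [-5.e-04 -3.e-04 -1.e+00]
dish_mid 0.72 [300.5 141.2] [0.4418 0.0039 0.01  ]
dish_mid 0.38 [293.2  55.8] [0.4266 0.1195 0.01  ]
ring_mid 0.75 [283.6 281.3] [ 0.4226 -0.2432  0.007 ]
tall_mid 0.9 [299.1 227.2] [ 0.4465 -0.1243  0.037 ]
medium_mid 0.86 [293.9  56.7] [0.4289 0.1155 0.028 ]
warmer 0.92 [400.2 257.1] [ 0.6247 -0.1871  0.    ]
[[0.0, -0.955, -0.296, 0.075], [1.0, 0.001, -0.002, 0.001], [0.002, -0.296, 0.955, -0.132], [0.0, 0.0, 0.0, 1.0]] 71.8023904015889 [-2.35945763e-01  8.03734699e-02 -1.05508560e-01  1.38469524e+00
 -1.06004089e-04  1.28226728e+00]
```

View pics/w1.png

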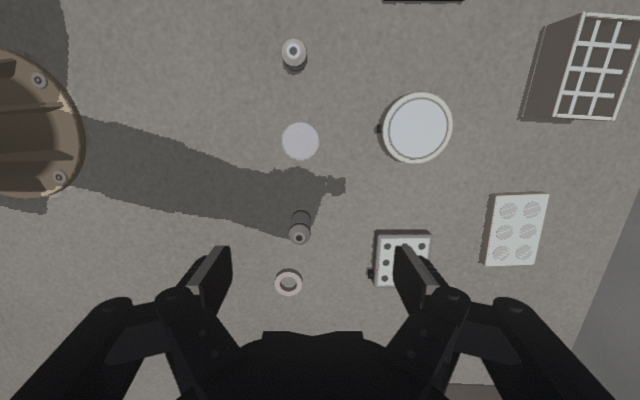

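The wrist view shows the dish at (300,141), light base at (417,127), medium at (293,52), tall at (299,234), ring at (288,281) and warmer at (402,258). I'll hover over the dish.

Request:
{"api": "jog_arm", "payload": {
  "moves": [
    {"slide":[15,-9,40],"fingers":0.15},
    {"slide":[30,-17,80],"fingers":0.15},
    {"slide":[30,-17,120],"fingers":0.15},
    {"slide":[30,-17,160],"fingers":0.15},
    {"slide":[30,-17,180],"fingers":0.15},
    {"slide":[30,-17,180],"fingers":0.15},
    {"slide":[30,-17,180],"fingers":0.15}
  ]
}}

```text
schema error: expected keys fingers, slide, angular
```

```bash
python3 look.py w2.png dish_mid lightbase stage
```

```text
2.9667 [ 0.4605 -0.0285  0.2993] yaw 93.01 tilt z [ 2.e-04 -2.e-04 -1.e+00]
dish_mid 0.8 [299.5 137.2] [0.44   0.0084 0.01  ]
lightbase 0.93 [410.1 124.7] [0.6059 0.035  0.    ]
```

View pics/w2.png

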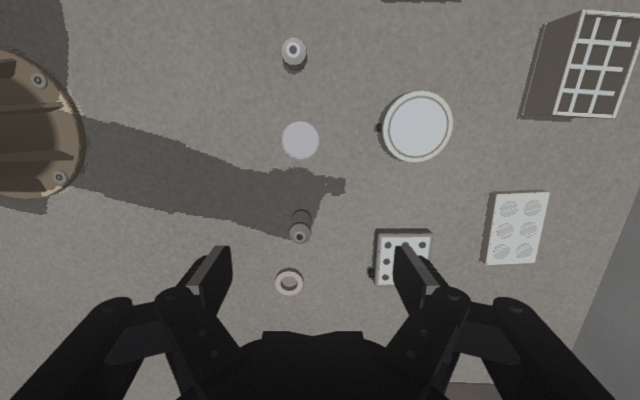

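The call was refused because it lacked "angular", so the picture is the same as before. I'll repeat it in full.

Request:
{"api": "jog_arm", "payload": {
  "moves": [
    {"slide":[15,-9,40],"angular":[0,0,0],"fingers":0.15},
    {"slide":[32,-18,80],"angular":[0,0,0],"fingers":0.15},
    {"slide":[32,-18,120],"angular":[0,0,0],"fingers":0.15},
    {"slide":[32,-18,160],"angular":[0,0,0],"fingers":0.15},
    {"slide":[32,-18,180],"angular":[0,0,0],"fingers":0.15},
    {"slide":[32,-18,180],"angular":[0,0,0],"fingers":0.15},
    {"slide":[32,-18,180],"angular":[0,0,0],"fingers":0.15},
    {"slide":[32,-18,180],"angular":[0,0,0],"fingers":0.15}
  ]
}}

```text
clock: 3.83
tcp_pos: [0.4423, 0.0027, 0.1207]
orientation: [0.001, 0.688, 0.726, 0.001]
wrist_force: [1.1, -0.3, 0.7]
finger_gap: 0.0727
grip_force: 0.0
```

```bash
cat > circ.py <<'E'
# robust circle in the world plane z: sample strong radial edges near the predicted radius, then fit centre
from h import *
from scipy.optimize import least_squares
def circ(p,s,c0,z,r,band=.006,n=120):
    g=cv2.GaussianBlur(cv2.cvtColor(p["color"],cv2.COLOR_RGB2LAB),(3,3),0).astype(np.float32)
    c=np.array(c0[:2],float)
    for b in (band*2,band,band/2):
        a=np.linspace(0,2*np.pi,n,endpoint=False); rr=np.arange(r-b,r+b,.0003)
        X=np.stack([c[0]+np.cos(a)[:,None]*rr,c[1]+np.sin(a)[:,None]*rr,np.full((n,len(rr)),z)],-1)
        u=w2px(p,X,s).reshape(n,-1,2).astype(np.float32)
        v=cv2.remap(g,u[...,0],u[...,1],cv2.INTER_LINEAR)
        k=max(2,int(.0012/.0003)); e=np.linalg.norm(v[:,2*k:]-v[:,:-2*k],axis=-1)
        ok=(u[...,0].min(1)>2)&(u[...,0].max(1)<637)&(u[...,1].min(1)>2)&(u[...,1].max(1)<397)&(e.max(1)>8)
        i=e.argmax(1)+k; P=X[np.arange(n),i][ok]
        f=least_squares(lambda q:np.hypot(P[:,0]-q[0],P[:,1]-q[1])-q[2],[*c,r],loss="soft_l1",f_scale=.0006)
        c=f.x[:2]
    return c.round(4),f.x[2].round(4),ok.sum(),np.median(abs(f.fun)).round(5)
E
python3 look.py w3.png dish_mid lightbase stage; python3 - <<'E'
from circ import *
s,p=shot("wrist"); print(s["tcp_pos"],s["finger_gap"])
d=tip_of("dish_mid",p)[0]["point"]; print("dish",circ(p,s,px2w(p,d,.01,s)[0],.02,.028))
d=tip_of("lightbase",p)
if d: print("lb",circ(p,s,px2w(p,d[0]["point"],0,s)[0],.03,.05))
E
```

```text
3.8333 [0.4423 0.0027 0.1207] yaw 93.06 tilt z [ 2.2e-03 -5.0e-04 -1.0e+00]
dish_mid 0.96 [309.6 195.1] [0.4407 0.004  0.01  ]
lightbase 0.94 [486.5 171.2] [0.6046 0.0331 0.    ]
[0.44254257 0.00258509 0.12094856] 0.07259717145017791
dish (array([0.4416, 0.0052]), np.float64(0.0275), np.int64(120), np.float64(0.00023))
lb (array([0.6041, 0.0347]), np.float64(0.0492), np.int64(109), np.float64(0.00098))
```

View pics/w3.png

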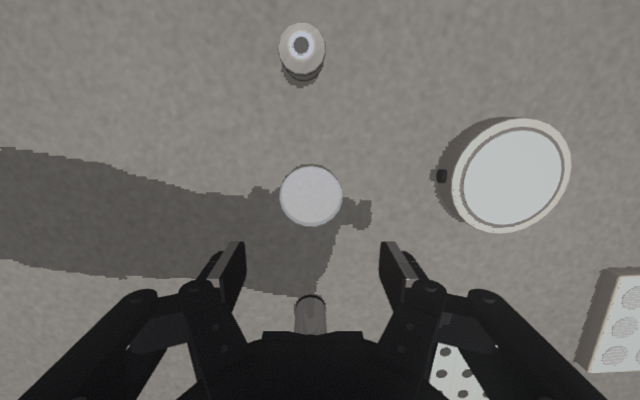

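The dish is centred at pixel (310,195), world (0.4416, 0.0052). I'll descend slowly.

Request:
{"api": "jog_arm", "payload": {
  "moves": [
    {"slide":[2.5,-1,40],"angular":[0,0,0],"fingers":0.15},
    {"slide":[2.5,-1,70],"angular":[0,0,0],"fingers":0.15},
    {"slide":[2.5,-1,90],"angular":[0,0,0],"fingers":0.15},
    {"slide":[2.5,-1,99],"angular":[0,0,0],"fingers":0.15},
    {"slide":[2.5,-1,103],"angular":[0,0,0],"fingers":0.15},
    {"slide":[2.5,-1,105],"angular":[0,0,0],"fingers":0.15},
    {"slide":[2.5,-1,105],"angular":[0,0,0],"fingers":0.15}
  ]
}}

```text
clock: 4.77
tcp_pos: [0.4407, 0.0052, 0.0149]
orientation: [0.001, 0.688, 0.726, 0.0]
wrist_force: [0.2, 0.8, -0.6]
finger_gap: 0.0728
grip_force: 0.0
```

```bash
python3 - <<'E'
from h import *
s,p=shot("wrist"); save(p,"w4.png"); print(s["tcp_pos"],s["wrist_force"])
E
```

```text
[0.44070722 0.00516481 0.01486196] [ 0.1779707   0.80062181 -0.60352934]
```

View pics/w4.png

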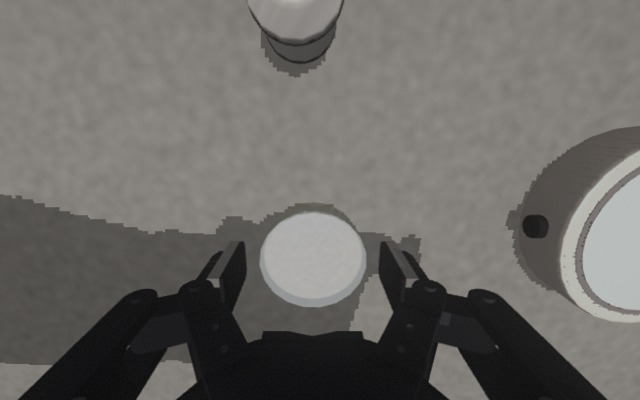

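The dish is at (313,258), between the pads, with no contact. Closing.

Request:
{"api": "jog_arm", "payload": {
  "squeeze": 30,
  "moves": [
    {"slide":[0,0,-1],"angular":[0,0,0],"fingers":0.6},
    {"slide":[0,0,-1],"angular":[0,0,0],"fingers":0.6},
    {"slide":[0,0,-1],"angular":[0,0,0],"fingers":0.6},
    {"slide":[0,0,-1],"angular":[0,0,0],"fingers":0.6},
    {"slide":[0,0,-1],"angular":[0,0,0],"fingers":0.6}
  ]
}}

```text
clock: 5.23
tcp_pos: [0.441, 0.0051, 0.0168]
orientation: [0.001, 0.688, 0.726, 0.001]
wrist_force: [-1.2, 0.3, 7.4]
finger_gap: 0.0549
grip_force: 30.3
```

Request:
{"api": "jog_arm", "payload": {
  "moves": [
    {"slide":[0,0,-10],"angular":[0,0,0],"fingers":0.6},
    {"slide":[0,0,-35],"angular":[0,0,0],"fingers":0.6},
    {"slide":[20,8,-65],"angular":[0,0,0],"fingers":0.6},
    {"slide":[50,20,-90],"angular":[0,0,0],"fingers":0.6},
    {"slide":[80,35,-110],"angular":[0,0,0],"fingers":0.6},
    {"slide":[115,50,-130],"angular":[0,0,0],"fingers":0.6},
    {"slide":[150,62,-145],"angular":[0,0,0],"fingers":0.6},
    {"slide":[180,70,-150],"angular":[0,0,0],"fingers":0.6},
    {"slide":[191,71,-150],"angular":[0,0,0],"fingers":0.6},
    {"slide":[191,71,-150],"angular":[0,0,0],"fingers":0.6}
  ]
}}

```text
clock: 6.07
tcp_pos: [0.5011, 0.2025, 0.1662]
orientation: [0.0, 0.687, 0.727, 0.001]
wrist_force: [0.1, -0.0, -0.9]
finger_gap: 0.0541
grip_force: 32.2
```

```bash
python3 look.py w5.png stage lightbase short_mid; python3 - <<'E'
from circ import *
s,p=shot("wrist"); print(s["tcp_pos"],s["finger_gap"],s["grip_force"],s["wrist_force"])
for z,n in((0.022,"stage"),(.03,"lightbase")):
    d=tip_of(n,p)
    if d: print(n,circ(p,s,px2w(p,d[0]["point"],0,s)[0],z,.036 if n=="stage" else .05))
E
```

```text
6.0667 [0.5011 0.2025 0.1662] yaw 93.29 tilt z [ 2.2e-03  9.0e-04 -1.0e+00]
stage 0.72 [385.7 310.6] [0.6071 0.0366 0.    ]
stage 0.7 [401.9 146.2] [0.5956 0.2475 0.    ]
lightbase 0.9 [385.5 311.3] [0.607  0.0355 0.    ]
short_mid 0.6 [335.7  10.4] [0.5134 0.3635 0.019 ]
[0.49980602 0.19872465 0.1647384 ] 0.05483487020081651 32.17754065990448 [-0.11892796 -0.1341083  -0.93085634]
stage (array([0.5946, 0.2473]), np.float64(0.0363), np.int64(120), np.float64(4e-05))
```

View pics/w5.png

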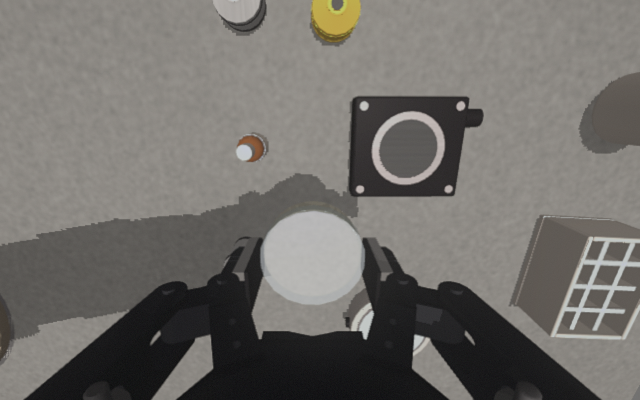

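The stage's disc is at (409,147), world (0.5946, 0.2473). The dish is held level.

Request:
{"api": "jog_arm", "payload": {
  "moves": [
    {"slide":[15,30,10],"angular":[0,0,0],"fingers":0.6},
    {"slide":[30,62,30],"angular":[0,0,0],"fingers":0.6},
    {"slide":[43,90,55],"angular":[0,0,0],"fingers":0.6},
    {"slide":[43,97,80],"angular":[0,0,0],"fingers":0.6},
    {"slide":[43,97,95],"angular":[0,0,0],"fingers":0.6},
    {"slide":[43,97,95],"angular":[0,0,0],"fingers":0.6},
    {"slide":[43,97,95],"angular":[0,0,0],"fingers":0.6},
    {"slide":[43,97,95],"angular":[0,0,0],"fingers":0.6}
  ]
}}

```text
clock: 7.08
tcp_pos: [0.5955, 0.2475, 0.0713]
orientation: [0.0, 0.688, 0.725, 0.0]
wrist_force: [0.2, -0.2, -0.5]
finger_gap: 0.0543
grip_force: 32.2
```

```bash
python3 - <<'E'
from circ import *
s,p=shot("wrist"); print(s["tcp_pos"],s["finger_gap"],s["grip_force"],s["orientation"])
t=s["tcp_pos"]
print("dish",circ(p,s,t,t[2]+.0035,.028)); print("stage",circ(p,s,[.5946,.2473],.022,.036))
E
```

```text
[0.59547553 0.2474553  0.07127003] 0.054311539431988735 32.239091992378235 [2.85740816e-04 6.88256582e-01 7.25467217e-01 3.37066423e-04]
dish (array([0.5962, 0.248 ]), np.float64(0.0276), np.int64(120), np.float64(0.00017))
stage (array([0.5947, 0.2469]), np.float64(0.0364), np.int64(79), np.float64(0.00011))
```

Request:
{"api": "jog_arm", "payload": {
  "moves": [
    {"slide":[-1,-1.5,12],"angular":[0,0,0],"fingers":0.6},
    {"slide":[-1,-1.5,22],"angular":[0,0,0],"fingers":0.6},
    {"slide":[-1,-1.5,28],"angular":[0,0,0],"fingers":0.6},
    {"slide":[-1,-1.5,31],"angular":[0,0,0],"fingers":0.6},
    {"slide":[-1,-1.5,32],"angular":[0,0,0],"fingers":0.6},
    {"slide":[-1,-1.5,32],"angular":[0,0,0],"fingers":0.6}
  ]
}}

```text
clock: 7.63
tcp_pos: [0.5934, 0.2468, 0.0389]
orientation: [0.0, 0.688, 0.726, -0.0]
wrist_force: [-1.1, -0.2, 2.2]
finger_gap: 0.0546
grip_force: 32.4
```

Request:
{"api": "jog_arm", "payload": {
  "moves": [
    {"slide":[0,0,0],"angular":[0,0,0],"fingers":0.1},
    {"slide":[0,0,0],"angular":[0,0,0],"fingers":0.1},
    {"slide":[0,0,0],"angular":[0,0,0],"fingers":0.1},
    {"slide":[0,0,-5],"angular":[0,0,0],"fingers":0.1},
    {"slide":[0,0,-30],"angular":[0,0,0],"fingers":0.1},
    {"slide":[0,0,-70],"angular":[0,0,0],"fingers":0.1},
    {"slide":[0,0,-110],"angular":[0,0,0],"fingers":0.1},
    {"slide":[0,0,-110],"angular":[0,0,0],"fingers":0.1},
    {"slide":[0,0,-110],"angular":[0,0,0],"fingers":0.1}
  ]
}}

```text
clock: 8.38
tcp_pos: [0.5961, 0.2476, 0.1522]
orientation: [0.002, 0.688, 0.726, 0.003]
wrist_force: [0.3, 0.0, -0.8]
finger_gap: 0.0766
grip_force: 0.0
```

```bash
python3 - <<'E'
from circ import *
s,p=shot("wrist"); print(s["tcp_pos"],s["finger_gap"])
print("dish",circ(p,s,[.5946,.2471],.042,.028)); print("stage",circ(p,s,[.5946,.2473],.022,.036))
E
```

```text
[0.59607185 0.24760108 0.15218984] 0.07659647800389224
dish (array([0.5943, 0.2512]), np.float64(0.028), np.int64(120), np.float64(0.00024))
stage (array([0.5945, 0.2473]), np.float64(0.0362), np.int64(120), np.float64(0.0001))
```

```bash
python3 - <<'E'
from circ import *
s,p=shot("wrist"); print(s["tcp_pos"],s["orientation"])
for z in(.022,.042):print("dish",circ(p,s,[.5946,.2471],z,.028))
print("stage",circ(p,s,[.5946,.2473],.022,.036))
u=w2px(p,[.5946,.2473,.042],s)[0].astype(int)
cv2.imwrite("pics/c1.png",cv2.resize(p["color"][max(u[1]-75,0):u[1]+75,u[0]-90:u[0]+90,::-1],None,fx=3,fy=3,interpolation=2))
t=read_camera("side");print("side dish",circ(t,None,[.5946,.2471],.042,.028),circ(t,None,[.5946,.2473],.022,.036))
E
```

```text
[0.59453648 0.24716534 0.14969822] [0.00085158 0.6879476  0.72575873 0.00128239]
dish (array([0.5943, 0.2431]), np.float64(0.0282), np.int64(115), np.float64(0.00027))
dish (array([0.5943, 0.2512]), np.float64(0.028), np.int64(120), np.float64(0.00026))
stage (array([0.5945, 0.2473]), np.float64(0.0362), np.int64(120), np.float64(8e-05))
side dish (array([0.5921, 0.2476]), np.float64(0.0284), np.int64(118), np.float64(0.00065)) (array([0.5937, 0.247 ]), np.float64(0.0372), np.int64(120), np.float64(0.00052))
```

View pics/c1.png

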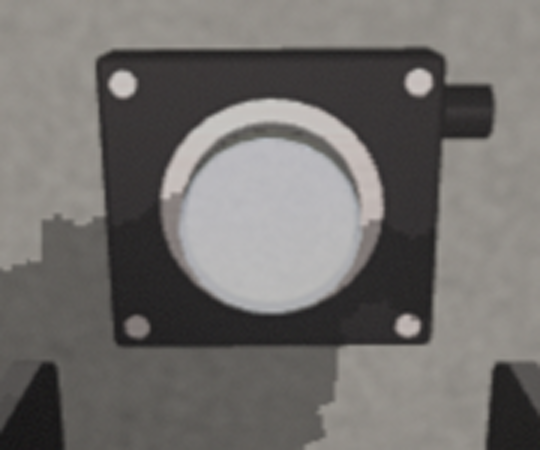

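```bash
python3 - <<'E'
from circ import *
s,p=shot("wrist")
u=w2px(p,[.5946,.2473,.042],s)[0].astype(int); o=np.array([u[0]-90,max(u[1]-75,0)])
a=np.linspace(0,2*np.pi,100)
for y,z,r in((.2473,.042,.028),(.2512,.042,.028),(.248,.042,.028),(.248,.04,.0275),(.2473,.022,.036)):
    q=(w2px(p,np.c_[.5945+r*np.cos(a),y+r*np.sin(a),np.full(100,z)],s)-o)*3
    print(y,z,q.min(0).round(),q.max(0).round())
E
```

```text
0.2473 0.042 [178. 136.] [365. 314.]
0.2512 0.042 [179. 122.] [366. 302.]
0.248 0.042 [178. 133.] [365. 312.]
0.248 0.04 [181. 134.] [363. 308.]
0.2473 0.022 [160.  98.] [383. 312.]
```

Projected edges agree with the crop: the dish spans rows 137–313 and a centred one is predicted at 136–314. It is centred, and the off-centre fit had locked on to the shadow. Next, the ring.

Request:
{"api": "jog_arm", "payload": {
  "moves": [
    {"slide":[-40,-16,0],"angular":[0,0,0],"fingers":0.1},
    {"slide":[-80,-33,0],"angular":[0,0,0],"fingers":0.1},
    {"slide":[-118,-48,0],"angular":[0,0,0],"fingers":0.1},
    {"slide":[-156,-64,0],"angular":[0,0,0],"fingers":0.15},
    {"slide":[-194,-80,0],"angular":[0,0,0],"fingers":0.15},
    {"slide":[-232,-95,0],"angular":[0,0,0],"fingers":0.15},
    {"slide":[-270,-111,0],"angular":[0,0,0],"fingers":0.15},
    {"slide":[-308,-126,0],"angular":[0,0,0],"fingers":0.15},
    {"slide":[-346,-142,0],"angular":[0,0,0],"fingers":0.15},
    {"slide":[-384,-158,0],"angular":[0,0,0],"fingers":0.15}
  ]
}}

```text
clock: 9.42
tcp_pos: [0.4545, -0.1461, 0.1469]
orientation: [-0.001, 0.688, 0.726, -0.0]
wrist_force: [0.7, -0.6, 0.4]
finger_gap: 0.0726
grip_force: 0.0
```

Request:
{"api": "jog_arm", "payload": {
  "moves": [
    {"slide":[-38,-15,0],"angular":[0,0,0],"fingers":0.2},
    {"slide":[-70,-28,8],"angular":[0,0,0],"fingers":0.2},
    {"slide":[-90,-36,20],"angular":[0,0,0],"fingers":0.2},
    {"slide":[-95,-38,30],"angular":[0,0,0],"fingers":0.2},
    {"slide":[-95,-38,30],"angular":[0,0,0],"fingers":0.2},
    {"slide":[-95,-38,30],"angular":[0,0,0],"fingers":0.2},
    {"slide":[-95,-38,30],"angular":[0,0,0],"fingers":0.2}
  ]
}}

```text
clock: 10.0
tcp_pos: [0.4235, -0.2405, 0.1179]
orientation: [-0.001, 0.687, 0.726, 0.0]
wrist_force: [-0.5, 0.0, 0.4]
finger_gap: 0.0686
grip_force: 0.0
```

```bash
python3 look.py w6.png ring_mid eyepiece_mid tall_mid warmer; python3 - <<'E'
from circ import *
s,p=shot("wrist"); print(s["tcp_pos"],s["finger_gap"])
d=tip_of("ring_mid",p)[0]["point"]; c=px2w(p,d,.007,s)[0]
print("ring",circ(p,s,c,.014,.025),"hole",circ(p,s,c,.014,.015,.004))
E
```

```text
10.0 [ 0.4235 -0.2405  0.1179] yaw 93.14 tilt z [-0.0011  0.0012 -1.    ]
ring_mid 0.84 [319.7 201.1] [ 0.4312 -0.2443  0.007 ]
eyepiece_mid 0.56 [313.2 333.5] [ 0.4328 -0.3798  0.024 ]
tall_mid 0.8 [354.9  49.7] [ 0.4473 -0.1229  0.037 ]
warmer 0.57 [533.3 144.9] [ 0.6197 -0.1829  0.    ]
[ 0.4242004  -0.2411867   0.11871136] 0.06829048962991822
ring (array([ 0.4302, -0.2402]), np.float64(0.0248), np.int64(96), np.float64(0.0003)) hole (array([ 0.431 , -0.2429]), np.float64(0.0153), np.int64(120), np.float64(9e-05))
```

View pics/w6.png

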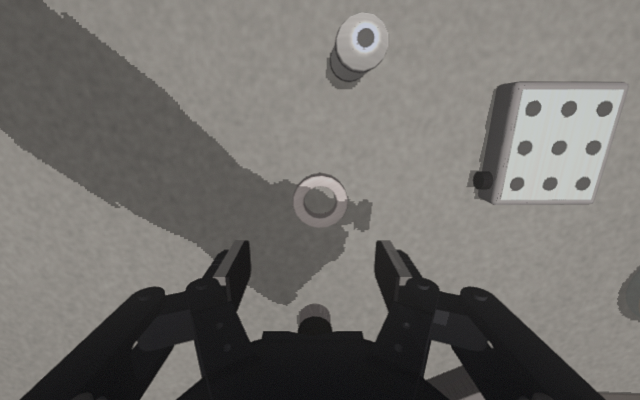

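The ring is at (320,200), with its hole fit at (0.431, -0.243). Descend and grip.

Request:
{"api": "jog_arm", "payload": {
  "squeeze": 30,
  "moves": [
    {"slide":[-2.2,6.7,40],"angular":[0,0,0],"fingers":0.2},
    {"slide":[-2.2,6.7,70],"angular":[0,0,0],"fingers":0.2},
    {"slide":[-2.2,6.7,90],"angular":[0,0,0],"fingers":0.2},
    {"slide":[-2.2,6.7,98],"angular":[0,0,0],"fingers":0.2},
    {"slide":[-2.2,6.7,99],"angular":[0,0,0],"fingers":0.2},
    {"slide":[-2.2,6.7,99],"angular":[0,0,0],"fingers":0.7},
    {"slide":[-2.2,6.7,99],"angular":[0,0,0],"fingers":0.7},
    {"slide":[-2.2,6.7,99],"angular":[0,0,0],"fingers":0.7},
    {"slide":[-2.2,6.7,99],"angular":[0,0,0],"fingers":0.7},
    {"slide":[-2.2,6.7,99],"angular":[0,0,0],"fingers":0.7}
  ]
}}

```text
clock: 11.18
tcp_pos: [0.4311, -0.2443, 0.0209]
orientation: [0.001, 0.688, 0.726, 0.0]
wrist_force: [-1.9, 1.4, 7.1]
finger_gap: 0.0467
grip_force: 30.9
```

Request:
{"api": "jog_arm", "payload": {
  "moves": [
    {"slide":[0,0,-6],"angular":[0,0,0],"fingers":0.7},
    {"slide":[0,0,-25],"angular":[0,0,0],"fingers":0.7},
    {"slide":[0,0,-60],"angular":[0,0,0],"fingers":0.7},
    {"slide":[0,0,-90],"angular":[0,0,0],"fingers":0.7},
    {"slide":[0,0,-120],"angular":[0,0,0],"fingers":0.7},
    {"slide":[0,0,-130],"angular":[0,0,0],"fingers":0.7},
    {"slide":[0,0,-130],"angular":[0,0,0],"fingers":0.7}
  ]
}}

```text
clock: 11.77
tcp_pos: [0.4325, -0.2454, 0.1528]
orientation: [0.004, 0.688, 0.726, 0.0]
wrist_force: [0.8, -0.1, -0.8]
finger_gap: 0.0463
grip_force: 31.3
```

```bash
python3 - <<'E'
from circ import *
s,p=shot("wrist"); t=s["tcp_pos"]; print(t,s["finger_gap"],s["grip_force"],s["wrist_force"])
d=tip_of("ring_mid",p); print(d[:2])
for dz in(-.008,-.005):print("hole",circ(p,s,t,t[2]+dz,.015,.004),circ(p,s,t,t[2]+dz,.025,.004))
cv2.imwrite("pics/c2.png",cv2.resize(p["color"][180:360,200:440,::-1],None,fx=3,fy=3))
E
```

```text
[ 0.43246539 -0.24536264  0.15283645] 0.04634946203095613 31.279161209240556 [ 0.80639485 -0.0821293  -0.83806986]
[]
hole (array([ 0.432 , -0.2436]), np.float64(0.0149), np.int64(118), np.float64(0.00017)) (array([ 0.4333, -0.2447]), np.float64(0.0245), np.int64(119), np.float64(0.00021))
hole (array([ 0.4329, -0.2429]), np.float64(0.015), np.int64(120), np.float64(0.00013)) (array([ 0.4331, -0.2433]), np.float64(0.0243), np.int64(119), np.float64(0.00013))
```

View pics/c2.png

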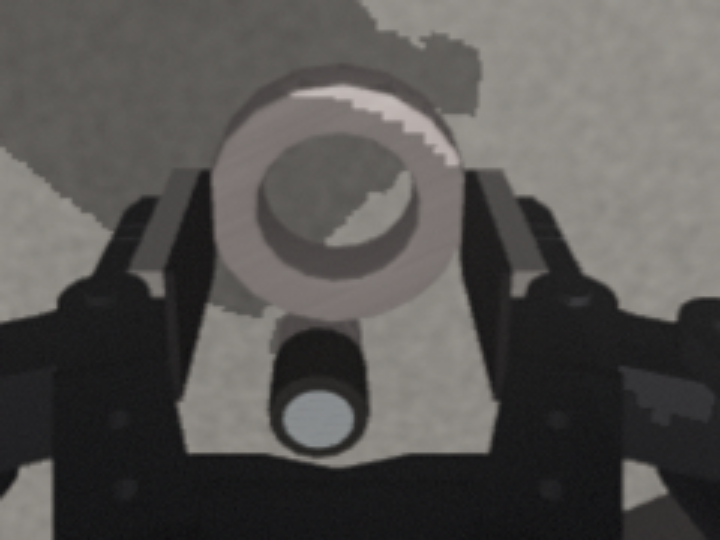

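The ring is held flat between the pads at (340,190) of the crop. Carry it to the stage.

Request:
{"api": "jog_arm", "payload": {
  "moves": [
    {"slide":[20,8,0],"angular":[0,0,0],"fingers":0.7},
    {"slide":[55,22,0],"angular":[0,0,0],"fingers":0.7},
    {"slide":[93,37,0],"angular":[0,0,0],"fingers":0.7},
    {"slide":[131,51,0],"angular":[0,0,0],"fingers":0.7},
    {"slide":[169,66,0],"angular":[0,0,0],"fingers":0.7},
    {"slide":[207,81,0],"angular":[0,0,0],"fingers":0.7},
    {"slide":[245,96,0],"angular":[0,0,0],"fingers":0.7},
    {"slide":[283,111,0],"angular":[0,0,0],"fingers":0.7},
    {"slide":[321,126,0],"angular":[0,0,0],"fingers":0.7},
    {"slide":[359,141,0],"angular":[0,0,0],"fingers":0.7}
  ]
}}

```text
clock: 12.7
tcp_pos: [0.5507, 0.1243, 0.1464]
orientation: [-0.001, 0.688, 0.726, -0.002]
wrist_force: [1.4, -0.8, -0.6]
finger_gap: 0.0464
grip_force: 31.3
```

Request:
{"api": "jog_arm", "payload": {
  "moves": [
    {"slide":[38,15,0],"angular":[0,0,0],"fingers":0.7},
    {"slide":[74,29,5],"angular":[0,0,0],"fingers":0.7},
    {"slide":[103,40,15],"angular":[0,0,0],"fingers":0.7},
    {"slide":[119,46,30],"angular":[0,0,0],"fingers":0.7},
    {"slide":[122,47,45],"angular":[0,0,0],"fingers":0.7},
    {"slide":[122,47,55],"angular":[0,0,0],"fingers":0.7},
    {"slide":[122,47,60],"angular":[0,0,0],"fingers":0.7},
    {"slide":[122,47,60],"angular":[0,0,0],"fingers":0.7},
    {"slide":[122,47,60],"angular":[0,0,0],"fingers":0.7}
  ]
}}

```text
clock: 13.45
tcp_pos: [0.5918, 0.2456, 0.0885]
orientation: [-0.0, 0.688, 0.725, -0.001]
wrist_force: [0.2, 1.0, -1.1]
finger_gap: 0.0466
grip_force: 31.3
```

```bash
python3 - <<'E'
from circ import *
s,p=shot("wrist"); t=s["tcp_pos"]; print(t,s["finger_gap"],s["orientation"])
print("hole",circ(p,s,t+[0,.0015,0],t[2]-.007,.015,.004),"stage",circ(p,s,[.5945,.2472],.022,.036,.004))
E
```

```text
[0.59183019 0.24558521 0.08848012] 0.046568418621962655 [-3.80234653e-04  6.88384953e-01  7.25344976e-01 -8.23690955e-04]
hole (array([0.5923, 0.2526]), np.float64(0.0146), np.int64(97), np.float64(0.0002)) stage (array([0.5945, 0.2467]), np.float64(0.0365), np.int64(109), np.float64(0.00016))
```

Request:
{"api": "jog_arm", "payload": {
  "moves": [
    {"slide":[0,2.3,8],"angular":[0,0,0],"fingers":0.7},
    {"slide":[0,2.3,16],"angular":[0,0,0],"fingers":0.7},
    {"slide":[0,2.3,20],"angular":[0,0,0],"fingers":0.7},
    {"slide":[0,2.3,20],"angular":[0,0,0],"fingers":0.7},
    {"slide":[0,2.3,20],"angular":[0,0,0],"fingers":0.7}
  ]
}}

```text
clock: 13.92
tcp_pos: [0.5943, 0.2465, 0.0687]
orientation: [-0.0, 0.688, 0.726, -0.0]
wrist_force: [0.1, -0.2, -1.0]
finger_gap: 0.0462
grip_force: 31.3
```

```bash
python3 - <<'E'
from circ import *
s,p=shot("wrist"); t=s["tcp_pos"]; print(t,s["finger_gap"],s["orientation"])
print("hole",circ(p,s,t+[0,.0015,0],t[2]-.007,.015,.002),"outer",circ(p,s,t+[0,.0015,0],t[2]-.007,.025,.002),"dish",circ(p,s,[.5945,.2472],.042,.028,.002))
save(p,"w7.png")
cv2.imwrite("pics/c3.png",cv2.resize(p["color"][180:360,200:440,::-1],None,fx=3,fy=3))
E
```

```text
[0.5942638  0.24649949 0.06867884] 0.04622096161173808 [-2.54696478e-04  6.88031445e-01  7.25680671e-01 -4.78928939e-04]Traceback (most recent call last):
  File "<stdin>", line 3, in <module>
  File "circ.py", line 13, in circ
    ok=(u[...,0].min(1)>2)&(u[...,0].max(1)<637)&(u[...,1].min(1)>2)&(u[...,1].max(1)<397)&(e.max(1)>8)
                                                                                            ~~~~~^^^
    return umr_maximum(a, axis, None, out, keepdims, initial, where)
ValueError: zero-size array to reduction operation maximum which has no identity
```

```bash
python3 - <<'E'
from circ import *
s,p=shot("wrist"); t=s["tcp_pos"]; print(t)
for b in(.003,.004):
  for dy in (0,.003):
    c=t+[0,dy,0]; print(b,dy,"hole",circ(p,s,c,t[2]-.007,.015,b),"outer",circ(p,s,c,t[2]-.007,.025,b),"dish",circ(p,s,[.5945,.2472],.042,.028,b))
E
```

```text
[0.59457734 0.24667792 0.06907096]
0.003 0 hole (array([0.5951, 0.2481]), np.float64(0.0151), np.int64(120), np.float64(0.00014)) outer (array([0.595 , 0.2496]), np.float64(0.0251), np.int64(119), np.float64(0.0002)) dish (array([0.5938, 0.2475]), np.float64(0.0278), np.int64(96), np.float64(0.00011))
0.003 0.003 hole (array([0.5952, 0.2526]), np.float64(0.0149), np.int64(66), np.float64(0.00011)) outer (array([0.5951, 0.2497]), np.float64(0.0251), np.int64(119), np.float64(0.00019)) dish (array([0.5938, 0.2475]), np.float64(0.0278), np.int64(96), np.float64(0.00011))
0.004 0 hole (array([0.5951, 0.2524]), np.float64(0.0144), np.int64(81), np.float64(0.0003)) outer (array([0.5951, 0.2497]), np.float64(0.0253), np.int64(120), np.float64(0.00045)) dish (array([0.5956, 0.2404]), np.float64(0.0283), np.int64(103), np.float64(0.00042))
0.004 0.003 hole (array([0.5951, 0.2533]), np.float64(0.0145), np.int64(97), np.float64(0.00018)) outer (array([0.5952, 0.2498]), np.float64(0.0253), np.int64(120), np.float64(0.00044)) dish (array([0.5956, 0.2404]), np.float64(0.0283), np.int64(103), np.float64(0.00042))
```

Request:
{"api": "jog_arm", "payload": {
  "moves": [
    {"slide":[-0.8,-0.7,3],"angular":[0,0,0],"fingers":0.7},
    {"slide":[-0.8,-0.7,5],"angular":[0,0,0],"fingers":0.7},
    {"slide":[-0.8,-0.7,5.5],"angular":[0,0,0],"fingers":0.7},
    {"slide":[-0.8,-0.7,5.5],"angular":[0,0,0],"fingers":0.7}
  ]
}}

```text
clock: 14.35
tcp_pos: [0.5938, 0.2459, 0.0634]
orientation: [-0.0, 0.688, 0.726, -0.0]
wrist_force: [0.2, 0.2, -1.6]
finger_gap: 0.0465
grip_force: 31.3
```

No contact yet; lower 1 mm more.

Request:
{"api": "jog_arm", "payload": {
  "moves": [
    {"slide":[0,0,0.6],"angular":[0,0,0],"fingers":0.7},
    {"slide":[0,0,1.2],"angular":[0,0,0],"fingers":0.7},
    {"slide":[0,0,1.2],"angular":[0,0,0],"fingers":0.7}
  ]
}}

```text
clock: 14.6
tcp_pos: [0.594, 0.246, 0.063]
orientation: [0.0, 0.688, 0.726, 0.0]
wrist_force: [-2.1, -0.6, 3.9]
finger_gap: 0.0466
grip_force: 32.3
```

Request:
{"api": "jog_arm", "payload": {
  "moves": [
    {"slide":[0,0,0],"angular":[0,0,0],"fingers":0.3},
    {"slide":[0,0,0],"angular":[0,0,0],"fingers":0.2},
    {"slide":[0,0,0],"angular":[0,0,0],"fingers":0.1},
    {"slide":[0,0,0],"angular":[0,0,0],"fingers":0.1},
    {"slide":[0,0,-10],"angular":[0,0,0],"fingers":0.1},
    {"slide":[0,0,-45],"angular":[0,0,0],"fingers":0.1},
    {"slide":[0,0,-85],"angular":[0,0,0],"fingers":0.1},
    {"slide":[0,0,-90],"angular":[0,0,0],"fingers":0.1},
    {"slide":[0,0,-90],"angular":[0,0,0],"fingers":0.1},
    {"slide":[0,0,-90],"angular":[0,0,0],"fingers":0.1}
  ]
}}

```text
clock: 15.43
tcp_pos: [0.5945, 0.246, 0.1535]
orientation: [0.001, 0.688, 0.726, 0.001]
wrist_force: [0.2, -0.7, -0.2]
finger_gap: 0.077
grip_force: 0.0
```

```bash
python3 - <<'E'
from circ import *
s,p=shot("wrist"); t=s["tcp_pos"]; print(t,s["orientation"])
for b in(.003,.004): print("hole",circ(p,s,[.5945,.2472],.056,.015,b),"dish",circ(p,s,[.5945,.2472],.042,.028,b),"stage",circ(p,s,[.5945,.2472],.022,.036,b))
u=w2px(p,[.5946,.2473,.056],s)[0].astype(int); o=np.array([u[0]-90,max(u[1]-75,0)])
cv2.imwrite("pics/c4.png",cv2.resize(p["color"][o[1]:u[1]+75,u[0]-90:u[0]+90,::-1],None,fx=3,fy=3,interpolation=2))
a=np.linspace(0,2*np.pi,100)
for z,r in((.056,.015),(.056,.025),(.042,.028),(.022,.036)):
    q=(w2px(p,np.c_[.5945+r*np.cos(a),.2473+r*np.sin(a),np.full(100,z)],s)-o)*3; print(z,r,q.min(0).round(),q.max(0).round())
E
```

```text
[0.59447064 0.24604833 0.15345555] [5.31440472e-04 6.87961648e-01 7.25746428e-01 7.81192863e-04]
hole (array([0.5944, 0.2501]), np.float64(0.0148), np.int64(111), np.float64(9e-05)) dish (array([0.5944, 0.2465]), np.float64(0.0281), np.int64(115), np.float64(0.00012)) stage (array([0.5944, 0.2469]), np.float64(0.0362), np.int64(120), np.float64(8e-05))
hole (array([0.5946, 0.2498]), np.float64(0.0146), np.int64(114), np.float64(0.00019)) dish (array([0.5942, 0.2466]), np.float64(0.0281), np.int64(117), np.float64(0.00018)) stage (array([0.5945, 0.2469]), np.float64(0.0364), np.int64(120), np.float64(0.00018))
0.056 0.015 [219. 177.] [323. 276.]
0.056 0.025 [185. 143.] [357. 307.]
0.042 0.028 [180. 123.] [362. 298.]
0.022 0.036 [162.  87.] [380. 297.]
```

View pics/c4.png

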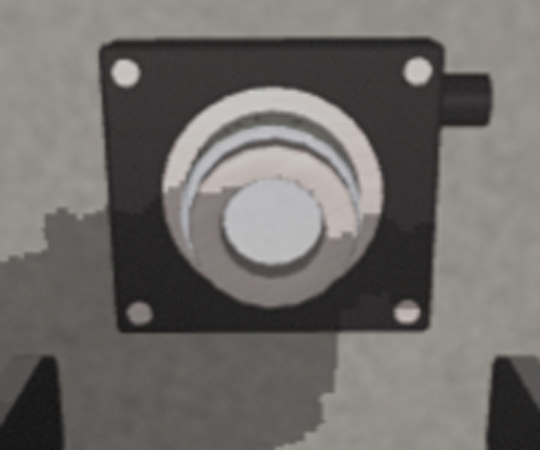

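The ring spans rows 143–307 and columns 187–357, as predicted for centred. Next, the eyepiece.

Request:
{"api": "jog_arm", "payload": {
  "moves": [
    {"slide":[-39,-12,0],"angular":[0,0,0],"fingers":0.1},
    {"slide":[-78,-25,0],"angular":[0,0,0],"fingers":0.1},
    {"slide":[-117,-37,0],"angular":[0,0,0],"fingers":0.1},
    {"slide":[-156,-50,0],"angular":[0,0,0],"fingers":0.2},
    {"slide":[-195,-62,0],"angular":[0,0,0],"fingers":0.2},
    {"slide":[-234,-74,0],"angular":[0,0,0],"fingers":0.2},
    {"slide":[-273,-87,0],"angular":[0,0,0],"fingers":0.3},
    {"slide":[-312,-99,0],"angular":[0,0,0],"fingers":0.3},
    {"slide":[-351,-112,0],"angular":[0,0,0],"fingers":0.3},
    {"slide":[-390,-124,0],"angular":[0,0,0],"fingers":0.3}
  ]
}}

```text
clock: 16.32
tcp_pos: [0.4889, -0.1512, 0.1508]
orientation: [-0.002, 0.688, 0.726, -0.001]
wrist_force: [1.3, -0.6, -0.1]
finger_gap: 0.0597
grip_force: 0.0
```

Request:
{"api": "jog_arm", "payload": {
  "moves": [
    {"slide":[-38,-12,0],"angular":[0,0,0],"fingers":0.3},
    {"slide":[-77,-24,0],"angular":[0,0,0],"fingers":0.3},
    {"slide":[-116,-37,0],"angular":[0,0,0],"fingers":0.3},
    {"slide":[-155,-49,0],"angular":[0,0,0],"fingers":0.3},
    {"slide":[-190,-60,0],"angular":[0,0,0],"fingers":0.3},
    {"slide":[-215,-68,0],"angular":[0,0,0],"fingers":0.3},
    {"slide":[-224,-71,0],"angular":[0,0,0],"fingers":0.3},
    {"slide":[-224,-71,0],"angular":[0,0,0],"fingers":0.3},
    {"slide":[-224,-71,0],"angular":[0,0,0],"fingers":0.3},
    {"slide":[-224,-71,0],"angular":[0,0,0],"fingers":0.3}
  ]
}}

```text
clock: 17.15
tcp_pos: [0.432, -0.3757, 0.1517]
orientation: [-0.001, 0.687, 0.726, 0.0]
wrist_force: [0.4, 0.2, 0.5]
finger_gap: 0.06
grip_force: 0.0
```

```bash
python3 look.py w8.png eyepiece_mid; python3 - <<'E'
from circ import *
s,p=shot("wrist"); t=s["tcp_pos"]; print(t,s["finger_gap"])
c=px2w(p,tip_of("eyepiece_mid",p)[0]["point"],.024,s)[0]
for b in(.003,.005): print(circ(p,s,c,.048,.018,b))
E
```

```text
17.15 [ 0.432  -0.3757  0.1517] yaw 93.14 tilt z [-0.0013  0.0021 -1.    ]
eyepiece_mid 0.78 [315.3 194.1] [ 0.4356 -0.3778  0.024 ]
[ 0.43248697 -0.37577135  0.15226848] 0.05958085386054505
(array([ 0.4365, -0.378 ]), np.float64(0.0179), np.int64(71), np.float64(9e-05))
(array([ 0.434 , -0.3768]), np.float64(0.018), np.int64(120), np.float64(0.00039))
```

View pics/w8.png

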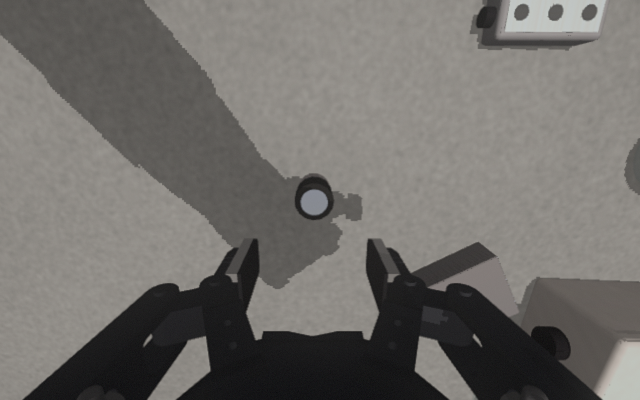

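The eyepiece's lens is at (314,202). Descend and grip.

Request:
{"api": "jog_arm", "payload": {
  "squeeze": 35,
  "moves": [
    {"slide":[-1.8,2.4,40],"angular":[0,0,0],"fingers":0.3},
    {"slide":[-1.8,2.4,75],"angular":[0,0,0],"fingers":0.3},
    {"slide":[-1.8,2.4,98],"angular":[0,0,0],"fingers":0.3},
    {"slide":[-1.8,2.4,110],"angular":[0,0,0],"fingers":0.3},
    {"slide":[-1.8,2.4,110],"angular":[0,0,0],"fingers":0.3},
    {"slide":[-1.8,2.4,110],"angular":[0,0,0],"fingers":0.8},
    {"slide":[-1.8,2.4,110],"angular":[0,0,0],"fingers":0.8},
    {"slide":[-1.8,2.4,110],"angular":[0,0,0],"fingers":0.8},
    {"slide":[-1.8,2.4,110],"angular":[0,0,0],"fingers":0.8},
    {"slide":[-1.8,2.4,110],"angular":[0,0,0],"fingers":0.8}
  ]
}}

```text
clock: 18.18
tcp_pos: [0.4355, -0.3801, 0.044]
orientation: [0.001, 0.688, 0.726, -0.0]
wrist_force: [0.0, 0.1, 2.3]
finger_gap: 0.0345
grip_force: 35.3
```

Request:
{"api": "jog_arm", "payload": {
  "moves": [
    {"slide":[0,0,-30],"angular":[0,0,0],"fingers":0.8},
    {"slide":[10,3,-68],"angular":[0,0,0],"fingers":0.8},
    {"slide":[35,11,-98],"angular":[0,0,0],"fingers":0.8},
    {"slide":[71,23,-115],"angular":[0,0,0],"fingers":0.8},
    {"slide":[108,35,-125],"angular":[0,0,0],"fingers":0.8},
    {"slide":[147,47,-125],"angular":[0,0,0],"fingers":0.8},
    {"slide":[186,60,-125],"angular":[0,0,0],"fingers":0.8},
    {"slide":[225,72,-125],"angular":[0,0,0],"fingers":0.8},
    {"slide":[264,85,-125],"angular":[0,0,0],"fingers":0.8},
    {"slide":[303,98,-125],"angular":[0,0,0],"fingers":0.8}
  ]
}}

```text
clock: 19.02
tcp_pos: [0.5164, -0.0696, 0.1681]
orientation: [0.0, 0.688, 0.726, 0.0]
wrist_force: [0.6, -0.6, -1.5]
finger_gap: 0.0346
grip_force: 35.4
```

Request:
{"api": "jog_arm", "payload": {
  "moves": [
    {"slide":[30,10,0],"angular":[0,0,0],"fingers":0.8},
    {"slide":[48,16,0],"angular":[0,0,0],"fingers":0.8},
    {"slide":[50,16,0],"angular":[0,0,0],"fingers":0.8},
    {"slide":[50,16,0],"angular":[0,0,0],"fingers":0.8},
    {"slide":[50,16,0],"angular":[0,0,0],"fingers":0.8},
    {"slide":[50,16,0],"angular":[0,0,0],"fingers":0.8}
  ]
}}

```text
clock: 19.52
tcp_pos: [0.5294, -0.0218, 0.1676]
orientation: [0.0, 0.689, 0.725, -0.0]
wrist_force: [-0.0, -0.1, -0.5]
finger_gap: 0.0349
grip_force: 35.4
```

```bash
python3 - <<'E'
from circ import *
s,p=shot("wrist"); t=s["tcp_pos"]; print(t,s["orientation"],s["finger_gap"])
save(p,"w9.png")
for n in("lightbase","warmer","stage","eyepiece_mid"):
    for d in tip_of(n,p)[:1]: print(n,d["p"],px2w(p,d["point"],0 if n!="eyepiece_mid" else t[2]-.02,s)[0].round(4))
for b in(.003,.005,.008): print("lb",circ(p,s,[.605,.0335],.03,.05,b),circ(p,s,[.605,.0335],.03,.042,b))
for b in(.003,.005): print("eye",circ(p,s,t+[0,.002,0],t[2]+.004,.018,b))
# bright white inner disc
h=cv2.cvtColor(p["color"],cv2.COLOR_RGB2HSV); u=w2px(p,[.605,.033,.03],s)[0].astype(int); print(u,p["color"][u[1],u[0]])
E
```

```text
[ 0.52935907 -0.02181652  0.16755531] [ 1.28931478e-04  6.88504553e-01  7.25231984e-01 -1.82268987e-04] 0.03486426045792982
lightbase 0.93 [0.6089 0.0333 0.    ]
eyepiece_mid 0.8 [ 0.5288 -0.0183  0.1476]
lb (array([0.6066, 0.033 ]), np.float64(0.0497), np.int64(120), np.float64(0.0)) (array([0.6041, 0.0337]), np.float64(0.042), np.int64(107), np.float64(0.0001))
lb (array([0.6031, 0.0343]), np.float64(0.0495), np.int64(110), np.float64(0.00101)) (array([0.6024, 0.0352]), np.float64(0.0426), np.int64(108), np.float64(0.00056))
lb (array([0.6027, 0.0348]), np.float64(0.0482), np.int64(116), np.float64(0.00079)) (array([0.6022, 0.0351]), np.float64(0.0437), np.int64(120), np.float64(0.00091))
eye (array([ 0.5253, -0.0201]), np.float64(0.0178), np.int64(82), np.float64(0.00021))
eye (array([ 0.5305, -0.024 ]), np.float64(0.0173), np.int64(48), np.float64(0.00041))
[393 137] [189 194 198]
```

View pics/w9.png

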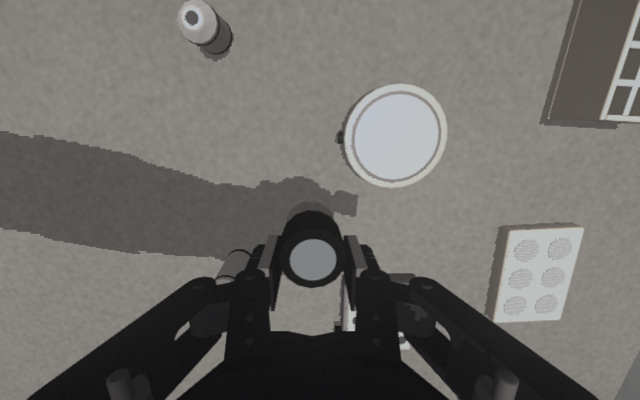

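The light base is at (396,135), fitted at (0.6066, 0.033), with 214.4 mm to the stage, which agrees with the given 215. The eyepiece lens in hand is at (313,258). Move over the light base.

Request:
{"api": "jog_arm", "payload": {
  "moves": [
    {"slide":[15,27,5],"angular":[0,0,0],"fingers":0.8},
    {"slide":[32,55,15],"angular":[0,0,0],"fingers":0.8},
    {"slide":[45,76,35],"angular":[0,0,0],"fingers":0.8},
    {"slide":[47.5,80,55],"angular":[0,0,0],"fingers":0.8},
    {"slide":[47.5,80,72],"angular":[0,0,0],"fingers":0.8},
    {"slide":[47.5,80,77],"angular":[0,0,0],"fingers":0.8},
    {"slide":[47.5,80,77],"angular":[0,0,0],"fingers":0.8},
    {"slide":[47.5,80,77],"angular":[0,0,0],"fingers":0.8}
  ]
}}

```text
clock: 20.43
tcp_pos: [0.6068, 0.0306, 0.0908]
orientation: [-0.0, 0.688, 0.726, -0.0]
wrist_force: [0.1, -0.5, -0.9]
finger_gap: 0.0345
grip_force: 35.5
```

```bash
python3 - <<'E'
from circ import *
s,p=shot("wrist"); t=s["tcp_pos"]; print(t,s["orientation"])
g=cv2.cvtColor(p["color"],cv2.COLOR_RGB2GRAY)
n,l,st,ce=cv2.connectedComponentsWithStats((g>110).astype(np.uint8))
lab=l[258,313]; print("lens px",ce[lab],st[lab])
print("lens w",px2w(p,ce[lab],t[2]+.004,s)[0]-t)
cn=max(cv2.findContours((l==lab).astype(np.uint8),0,1)[0],key=len); W=px2w(p,cn.reshape(-1,2),t[2]+.004,s); (c,r)=cv2.minEnclosingCircle((W[:,:2]*1000).astype(np.float32)); print(c,r)
for b in(.003,.004): print("lb",circ(p,s,[.6066,.033],.03,.05,b))
for d in tip_of("eyepiece_mid",p)[:1]: print(px2w(p,d["point"],t[2]-.02,s)[0]-t)
E
```

```text
[0.60680612 0.0305734  0.0908297 ] [-6.23147888e-05  6.88177448e-01  7.25542402e-01 -1.35450835e-04]
lens px [312.68956044 259.25686813] [ 290  239   46   41 1456]
lens w [0.00102279 0.00136611 0.004     ]
(607.7546997070312, 31.696992874145508) 12.026328086853027
lb (array([0.6075, 0.0324]), np.float64(0.0498), np.int64(91), np.float64(6e-05))
lb (array([0.6076, 0.0324]), np.float64(0.0495), np.int64(92), np.float64(0.00024))
[ 0.00013334  0.00101302 -0.02      ]
```

Request:
{"api": "jog_arm", "payload": {
  "moves": [
    {"slide":[1,-0.3,8],"angular":[0,0,0],"fingers":0.8},
    {"slide":[1,-0.3,14],"angular":[0,0,0],"fingers":0.8},
    {"slide":[1,-0.3,16],"angular":[0,0,0],"fingers":0.8},
    {"slide":[1,-0.3,17.2],"angular":[0,0,0],"fingers":0.8},
    {"slide":[1,-0.3,18],"angular":[0,0,0],"fingers":0.8},
    {"slide":[1,-0.3,18],"angular":[0,0,0],"fingers":0.8}
  ]
}}

```text
clock: 21.03
tcp_pos: [0.6062, 0.0319, 0.0739]
orientation: [0.0, 0.688, 0.726, -0.0]
wrist_force: [-4.2, -0.0, 9.4]
finger_gap: 0.0344
grip_force: 36.5
```

Request:
{"api": "jog_arm", "payload": {
  "moves": [
    {"slide":[0,0,-0.7],"angular":[0,0,0],"fingers":0.5},
    {"slide":[0,0,-0.7],"angular":[0,0,0],"fingers":0.3},
    {"slide":[0,0,-0.7],"angular":[0,0,0],"fingers":0.2},
    {"slide":[0,0,-0.7],"angular":[0,0,0],"fingers":0.1},
    {"slide":[0,0,-10],"angular":[0,0,0],"fingers":0.1},
    {"slide":[0,0,-45],"angular":[0,0,0],"fingers":0.1},
    {"slide":[0,0,-85],"angular":[0,0,0],"fingers":0.1},
    {"slide":[0,0,-100],"angular":[0,0,0],"fingers":0.1},
    {"slide":[0,0,-100],"angular":[0,0,0],"fingers":0.1},
    {"slide":[0,0,-100],"angular":[0,0,0],"fingers":0.1}
  ]
}}

```text
clock: 21.87
tcp_pos: [0.6076, 0.0319, 0.1743]
orientation: [0.001, 0.688, 0.726, 0.001]
wrist_force: [0.4, 0.0, -1.1]
finger_gap: 0.0771
grip_force: 0.0
```

```bash
cat > blob.py <<'E'
from circ import *
def blob(p,s,guess,z,thr=110):   # bright patch at the projected guess -> world outline circle on plane z
    u=w2px(p,guess,s)[0].round().astype(int); g=cv2.cvtColor(p["color"],cv2.COLOR_RGB2GRAY)
    l=cv2.connectedComponents((g>thr).astype(np.uint8))[1]; m=(l==l[u[1],u[0]]).astype(np.uint8)
    cn=max(cv2.findContours(m,0,1)[0],key=len); W=px2w(p,cn.reshape(-1,2),z,s)
    c,r=cv2.minEnclosingCircle((W[:,:2]*1000).astype(np.float32)); return np.round(c,1),round(r,1),g[u[1],u[0]]
E
python3 - <<'E'
from blob import *
s,p=shot("wrist"); t=s["tcp_pos"]; print(t,s["orientation"])
print("lens",blob(p,s,[.607,.0325,.078],.078)); save(p,"w10.png")
for b in(.003,.004): print("lb",circ(p,s,[.607,.033],.03,.05,b),"eye",circ(p,s,[.607,.0325],.078,.018,b))
E
```

```text
[0.60757225 0.03191867 0.17425555] [0.00133611 0.68795082 0.72575536 0.00102281]
lens (array([605.3,  33.5]), 11.8, np.uint8(132))
lb (array([0.6071, 0.0328]), np.float64(0.0497), np.int64(113), np.float64(1e-05)) eye (array([0.6051, 0.0345]), np.float64(0.0178), np.int64(99), np.float64(7e-05))
lb (array([0.6069, 0.0332]), np.float64(0.0493), np.int64(114), np.float64(7e-05)) eye (array([0.6051, 0.036 ]), np.float64(0.0183), np.int64(115), np.float64(0.00049))
```

Eyepiece standing within 2 mm of the centre. Next, the short objective.

Request:
{"api": "jog_arm", "payload": {
  "moves": [
    {"slide":[35,-17,2],"angular":[0,0,0],"fingers":0.3},
    {"slide":[72,-34,4],"angular":[0,0,0],"fingers":0.3},
    {"slide":[109,-52,7],"angular":[0,0,0],"fingers":0.3},
    {"slide":[146,-69,10],"angular":[0,0,0],"fingers":0.3},
    {"slide":[183,-87,13],"angular":[0,0,0],"fingers":0.3},
    {"slide":[220,-104,16],"angular":[0,0,0],"fingers":0.3},
    {"slide":[257,-122,19],"angular":[0,0,0],"fingers":0.3},
    {"slide":[294,-140,22],"angular":[0,0,0],"fingers":0.3},
    {"slide":[325,-155,24],"angular":[0,0,0],"fingers":0.3},
    {"slide":[343,-163,24],"angular":[0,0,0],"fingers":0.3}
  ]
}}

```text
clock: 22.75
tcp_pos: [0.4217, 0.3677, 0.146]
orientation: [-0.001, 0.687, 0.727, -0.002]
wrist_force: [0.6, -0.7, 0.5]
finger_gap: 0.0597
grip_force: 0.0
```

Request:
{"api": "jog_arm", "payload": {
  "moves": [
    {"slide":[0,0,0],"angular":[0,0,0],"fingers":0.3},
    {"slide":[0,0,0],"angular":[0,0,0],"fingers":0.3},
    {"slide":[0,0,0],"angular":[0,0,0],"fingers":0.3},
    {"slide":[0,0,0],"angular":[0,0,0],"fingers":0.3}
  ]
}}

```text
clock: 23.08
tcp_pos: [0.4257, 0.3646, 0.1477]
orientation: [0.0, 0.688, 0.725, -0.001]
wrist_force: [0.5, -0.1, 0.8]
finger_gap: 0.0599
grip_force: 0.0
```

```bash
python3 look.py w11.png short_mid; python3 - <<'E'
from blob import *
s,p=shot("wrist"); t=s["tcp_pos"]; print(t,s["orientation"],s["finger_gap"])
for d in tip_of("short_mid",p)[:2]:
    u=np.array(d["point"]).astype(int); c=px2w(p,d["point"],.019,s)[0]; print(c,p["color"][u[1]+5,u[0]+12])
    for b in(.003,.005): print("straight top",circ(p,s,c,.028,.021,b),"tip",circ(p,s,c,.038,.008,b))
E
```

```text
23.0833 [0.4257 0.3646 0.1477] yaw 92.98 tilt z [-0.001  -0.0012 -1.    ]
short_mid 0.94 [312.7 187.6] [0.4265 0.3682 0.019 ]
short_mid 0.68 [400.7 195.5] [0.5136 0.3648 0.019 ]
[0.42609126 0.36460893 0.1481792 ] [ 5.51820948e-05  6.88708097e-01  7.25038649e-01 -3.33567712e-04] 0.060132745307945885
[0.42642982 0.36896616 0.019     ] [176 173 169]
straight top (array([0.4281, 0.3674]), np.float64(0.0207), np.int64(120), np.float64(1e-05)) tip (array([0.428 , 0.3675]), np.float64(0.0079), np.int64(105), np.float64(0.00011))
straight top (array([0.4281, 0.3675]), np.float64(0.0205), np.int64(120), np.float64(0.00015)) tip (array([0.4281, 0.3667]), np.float64(0.0075), np.int64(120), np.float64(0.00025))
[0.51300982 0.36210509 0.019     ] [165 164  81]
straight top (array([0.5128, 0.3632]), np.float64(0.0207), np.int64(120), np.float64(4e-05)) tip (array([0.5129, 0.3629]), np.float64(0.008), np.int64(110), np.float64(2e-05))
straight top (array([0.5129, 0.3631]), np.float64(0.0205), np.int64(120), np.float64(0.00023)) tip (array([0.5127, 0.3627]), np.float64(0.0069), np.int64(120), np.float64(0.00016))
```

The short objective is aluminium-grey at (313,188), world (0.428, 0.3674). The yellow one sits at (401,195). Grip the grey one.

Request:
{"api": "jog_arm", "payload": {
  "squeeze": 35,
  "moves": [
    {"slide":[2.7,2,40],"angular":[0,0,0],"fingers":0.3},
    {"slide":[2.7,2,80],"angular":[0,0,0],"fingers":0.3},
    {"slide":[2.7,2,108],"angular":[0,0,0],"fingers":0.3},
    {"slide":[2.7,2,120],"angular":[0,0,0],"fingers":0.3},
    {"slide":[2.7,2,123],"angular":[0,0,0],"fingers":0.3},
    {"slide":[2.7,2,123],"angular":[0,0,0],"fingers":0.8},
    {"slide":[2.7,2,123],"angular":[0,0,0],"fingers":0.8},
    {"slide":[2.7,2,123],"angular":[0,0,0],"fingers":0.8},
    {"slide":[2.7,2,123],"angular":[0,0,0],"fingers":0.8},
    {"slide":[2.7,2,123],"angular":[0,0,0],"fingers":0.8}
  ]
}}

```text
clock: 24.12
tcp_pos: [0.4281, 0.369, 0.0266]
orientation: [0.0, 0.688, 0.726, 0.001]
wrist_force: [0.3, 0.3, -1.0]
finger_gap: 0.0401
grip_force: 35.4
```

Request:
{"api": "jog_arm", "payload": {
  "moves": [
    {"slide":[0,0,-30],"angular":[0,0,0],"fingers":0.8},
    {"slide":[0,0,-70],"angular":[0,0,0],"fingers":0.8},
    {"slide":[-10,7,-105],"angular":[0,0,0],"fingers":0.8},
    {"slide":[-34,23,-125],"angular":[0,0,0],"fingers":0.8},
    {"slide":[-66,45,-125],"angular":[0,0,0],"fingers":0.8},
    {"slide":[-99,67,-125],"angular":[0,0,0],"fingers":0.8},
    {"slide":[-132,90,-125],"angular":[0,0,0],"fingers":0.8},
    {"slide":[-165,112,-125],"angular":[0,0,0],"fingers":0.8},
    {"slide":[-198,135,-125],"angular":[0,0,0],"fingers":0.8},
    {"slide":[-225,153,-125],"angular":[0,0,0],"fingers":0.8}
  ]
}}

```text
clock: 24.95
tcp_pos: [0.594, 0.1497, 0.1513]
orientation: [0.001, 0.688, 0.725, 0.001]
wrist_force: [1.0, 1.1, -1.4]
finger_gap: 0.0402
grip_force: 36.0
```

Request:
{"api": "jog_arm", "payload": {
  "moves": [
    {"slide":[-11,7.5,10],"angular":[0,0,0],"fingers":0.8},
    {"slide":[-11,7.5,35],"angular":[0,0,0],"fingers":0.8},
    {"slide":[-11,7.5,65],"angular":[0,0,0],"fingers":0.8},
    {"slide":[-11,7.5,85],"angular":[0,0,0],"fingers":0.8},
    {"slide":[-11,7.5,90],"angular":[0,0,0],"fingers":0.8},
    {"slide":[-11,7.5,90],"angular":[0,0,0],"fingers":0.8},
    {"slide":[-11,7.5,90],"angular":[0,0,0],"fingers":0.8}
  ]
}}

```text
clock: 25.53
tcp_pos: [0.6005, 0.1419, 0.0613]
orientation: [0.0, 0.688, 0.726, 0.0]
wrist_force: [0.5, 0.4, -0.5]
finger_gap: 0.0402
grip_force: 36.0
```

```bash
python3 - <<'E'
from blob import *
s,p=shot("wrist"); t=s["tcp_pos"]; print(t,s["orientation"],s["finger_gap"])
h=t[2]-.0266
for b in(.003,.004): print("straight top",circ(p,s,t+[0,-.0015,0],h+.028,.021,b),"tip",circ(p,s,t+[0,-.0015,0],h+.038,.008,b))
for b in(.003,.004): print("stage",circ(p,s,[.5945,.2471],.022,.036,b),"lb",circ(p,s,[.607,.033],.03,.05,b))
E
```

```text
[0.60046055 0.14192392 0.06126387] [2.16870413e-04 6.87769911e-01 7.25928680e-01 2.31587057e-04] 0.04019546384598934
straight top (array([0.6013, 0.141 ]), np.float64(0.0209), np.int64(120), np.float64(0.00021)) tip (array([0.6013, 0.1407]), np.float64(0.0078), np.int64(114), np.float64(6e-05))
straight top (array([0.6013, 0.141 ]), np.float64(0.0209), np.int64(120), np.float64(0.00019)) tip (array([0.6012, 0.1409]), np.float64(0.008), np.int64(119), np.float64(0.00021))
stage (array([0.5946, 0.2475]), np.float64(0.0362), np.int64(89), np.float64(6e-05)) lb (array([0.6074, 0.0314]), np.float64(0.0496), np.int64(31), np.float64(4e-05))
stage (array([0.5946, 0.2475]), np.float64(0.0362), np.int64(87), np.float64(0.00012)) lb (array([0.6071, 0.0318]), np.float64(0.0488), np.int64(23), np.float64(0.00015))
```

Request:
{"api": "jog_arm", "payload": {
  "moves": [
    {"slide":[-0.8,-0.4,15],"angular":[0,0,0],"fingers":0.8},
    {"slide":[-0.8,-0.4,26],"angular":[0,0,0],"fingers":0.8},
    {"slide":[-0.8,-0.4,32],"angular":[0,0,0],"fingers":0.8},
    {"slide":[-0.8,-0.4,34],"angular":[0,0,0],"fingers":0.8},
    {"slide":[-0.8,-0.4,35],"angular":[0,0,0],"fingers":0.8},
    {"slide":[-0.8,-0.4,35],"angular":[0,0,0],"fingers":0.8}
  ]
}}

```text
clock: 26.08
tcp_pos: [0.5998, 0.1408, 0.0262]
orientation: [0.0, 0.688, 0.726, -0.0]
wrist_force: [-0.3, -0.0, -0.8]
finger_gap: 0.0403
grip_force: 36.0
```

Request:
{"api": "jog_arm", "payload": {
  "moves": [
    {"slide":[0,0,0.8],"angular":[0,0,0],"fingers":0.8},
    {"slide":[0,0,1.2],"angular":[0,0,0],"fingers":0.8},
    {"slide":[0,0,1.2],"angular":[0,0,0],"fingers":0.8}
  ]
}}

```text
clock: 26.33
tcp_pos: [0.5999, 0.1408, 0.0261]
orientation: [0.0, 0.688, 0.726, 0.0]
wrist_force: [-5.3, -0.0, 8.8]
finger_gap: 0.0402
grip_force: 36.8
```

Request:
{"api": "jog_arm", "payload": {
  "moves": [
    {"slide":[0,0,-0.8],"angular":[0,0,0],"fingers":0.4},
    {"slide":[0,0,-0.8],"angular":[0,0,0],"fingers":0.3},
    {"slide":[0,0,-0.8],"angular":[0,0,0],"fingers":0.2},
    {"slide":[0,0,-0.8],"angular":[0,0,0],"fingers":0.2},
    {"slide":[0,0,-15],"angular":[0,0,0],"fingers":0.2},
    {"slide":[0,0,-50],"angular":[0,0,0],"fingers":0.2},
    {"slide":[0,0,-90],"angular":[0,0,0],"fingers":0.2},
    {"slide":[0,0,-130],"angular":[0,0,0],"fingers":0.2},
    {"slide":[0,0,-140],"angular":[0,0,0],"fingers":0.2},
    {"slide":[0,0,-140],"angular":[0,0,0],"fingers":0.2}
  ]
}}

```text
clock: 27.17
tcp_pos: [0.6028, 0.141, 0.1691]
orientation: [0.003, 0.688, 0.726, 0.003]
wrist_force: [0.8, -0.3, -0.2]
finger_gap: 0.0687
grip_force: 0.0
```

```bash
python3 - <<'E'
from blob import *
s,p=shot("wrist"); t=s["tcp_pos"]; print(t,s["orientation"])
for b in(.003,.004): print("short",circ(p,s,[.6008,.14],.028,.021,b),"tip",circ(p,s,[.6008,.14],.038,.008,b),"stage",circ(p,s,[.5945,.2471],.022,.036,b),"lb",circ(p,s,[.607,.033],.03,.05,b))
E
```

```text
[0.60280364 0.14100286 0.16907576] [0.00289141 0.68793752 0.72575676 0.0032761 ]
short (array([0.6005, 0.1399]), np.float64(0.0207), np.int64(120), np.float64(2e-05)) tip (array([0.6007, 0.1398]), np.float64(0.0079), np.int64(111), np.float64(6e-05)) stage (array([0.5944, 0.2474]), np.float64(0.0363), np.int64(120), np.float64(4e-05)) lb (array([0.6071, 0.0329]), np.float64(0.0497), np.int64(113), np.float64(4e-05))
short (array([0.6005, 0.1399]), np.float64(0.0206), np.int64(120), np.float64(0.00022)) tip (array([0.6006, 0.1395]), np.float64(0.008), np.int64(116), np.float64(0.00023)) stage (array([0.5944, 0.2474]), np.float64(0.0363), np.int64(120), np.float64(0.00013)) lb (array([0.607 , 0.0334]), np.float64(0.0494), np.int64(113), np.float64(0.00012))
```

Short objective is centred to within 0.4 mm. Next, the tall one.

Request:
{"api": "jog_arm", "payload": {
  "moves": [
    {"slide":[-30,-20,0],"angular":[0,0,0],"fingers":0.3},
    {"slide":[-63,-41,0],"angular":[0,0,0],"fingers":0.4},
    {"slide":[-96,-63,0],"angular":[0,0,0],"fingers":0.4},
    {"slide":[-129,-85,0],"angular":[0,0,0],"fingers":0.4},
    {"slide":[-162,-107,0],"angular":[0,0,0],"fingers":0.4},
    {"slide":[-195,-128,0],"angular":[0,0,0],"fingers":0.4},
    {"slide":[-228,-150,0],"angular":[0,0,0],"fingers":0.4},
    {"slide":[-250,-164,0],"angular":[0,0,0],"fingers":0.4},
    {"slide":[-256,-168,0],"angular":[0,0,0],"fingers":0.4},
    {"slide":[-256,-168,0],"angular":[0,0,0],"fingers":0.4}
  ]
}}

```text
clock: 28.05
tcp_pos: [0.444, -0.1248, 0.1627]
orientation: [-0.001, 0.689, 0.724, -0.0]
wrist_force: [0.1, -0.0, 0.3]
finger_gap: 0.0512
grip_force: 0.0
```

Request:
{"api": "jog_arm", "payload": {
  "moves": [
    {"slide":[0,0,0],"angular":[0,0,0],"fingers":0.4},
    {"slide":[0,0,0],"angular":[0,0,0],"fingers":0.4},
    {"slide":[0,0,0],"angular":[0,0,0],"fingers":0.4}
  ]
}}

```text
clock: 28.3
tcp_pos: [0.4463, -0.1228, 0.1638]
orientation: [-0.0, 0.687, 0.726, -0.0]
wrist_force: [-0.3, 0.5, -0.5]
finger_gap: 0.0514
grip_force: 0.0
```

```bash
python3 look.py w12.png tall_mid warmer; python3 - <<'E'
from blob import *
s,p=shot("wrist"); t=s["tcp_pos"]; print(t,s["orientation"],s["finger_gap"])
c=px2w(p,tip_of("tall_mid",p)[0]["point"],.037,s)[0]
for b in(.003,.004,.006): print("straight top",circ(p,s,c,.064,.016,b),"tip",circ(p,s,c,.074,.008,b))
E
```

```text
28.3 [ 0.4463 -0.1228  0.1638] yaw 93.18 tilt z [-5.e-04  5.e-04 -1.e+00]
tall_mid 0.84 [313.3 193.4] [ 0.448  -0.1242  0.037 ]
warmer 0.76 [457.  239.8] [ 0.6211 -0.1825  0.    ]
[ 0.44621162 -0.12300027  0.1641576 ] [-8.04989131e-05  6.87255480e-01  7.26415789e-01 -2.89177162e-05] 0.05133708316616564Traceback (most recent call last):
  File "<stdin>", line 3, in <module>
IndexError: list index out of range
```

```bash
python3 - <<'E'
from blob import *
s,p=shot("wrist"); t=s["tcp_pos"]; print(t)
for c in ([.448,-.1242],[.447,-.123]):
  for b in(.003,.004,.006): print("straight top",circ(p,s,c,.064,.016,b),"tip",circ(p,s,c,.074,.008,b))
E
```

```text
[ 0.44608964 -0.12330527  0.16425819]
straight top (array([ 0.4478, -0.1234]), np.float64(0.0158), np.int64(120), np.float64(6e-05)) tip (array([ 0.4478, -0.124 ]), np.float64(0.008), np.int64(120), np.float64(0.0))
straight top (array([ 0.4477, -0.1228]), np.float64(0.0157), np.int64(119), np.float64(0.00027)) tip (array([ 0.4478, -0.1238]), np.float64(0.0083), np.int64(120), np.float64(0.0001))
straight top (array([ 0.4473, -0.121 ]), np.float64(0.0151), np.int64(120), np.float64(0.00071)) tip (array([ 0.4479, -0.124 ]), np.float64(0.0063), np.int64(120), np.float64(6e-05))
straight top (array([ 0.4478, -0.1233]), np.float64(0.0158), np.int64(120), np.float64(8e-05)) tip (array([ 0.4479, -0.1241]), np.float64(0.008), np.int64(120), np.float64(0.0))
straight top (array([ 0.4469, -0.1212]), np.float64(0.0158), np.int64(117), np.float64(0.00057)) tip (array([ 0.4478, -0.1238]), np.float64(0.0083), np.int64(120), np.float64(0.0001))
straight top (array([ 0.4472, -0.1211]), np.float64(0.0151), np.int64(120), np.float64(0.00069)) tip (array([ 0.4478, -0.124 ]), np.float64(0.0062), np.int64(120), np.float64(1e-05))
```

Request:
{"api": "jog_arm", "payload": {
  "squeeze": 35,
  "moves": [
    {"slide":[-0.6,1.6,40],"angular":[0,0,0],"fingers":0.4},
    {"slide":[-0.6,1.6,80],"angular":[0,0,0],"fingers":0.4},
    {"slide":[-0.6,1.6,108],"angular":[0,0,0],"fingers":0.4},
    {"slide":[-0.6,1.6,119],"angular":[0,0,0],"fingers":0.4},
    {"slide":[-0.6,1.6,119],"angular":[0,0,0],"fingers":0.4},
    {"slide":[-0.6,1.6,119],"angular":[0,0,0],"fingers":0.9},
    {"slide":[-0.6,1.6,119],"angular":[0,0,0],"fingers":0.9},
    {"slide":[-0.6,1.6,119],"angular":[0,0,0],"fingers":0.9},
    {"slide":[-0.6,1.6,119],"angular":[0,0,0],"fingers":0.9},
    {"slide":[-0.6,1.6,119],"angular":[0,0,0],"fingers":0.9}
  ]
}}

```text
clock: 29.43
tcp_pos: [0.4481, -0.1247, 0.0462]
orientation: [0.001, 0.688, 0.726, 0.0]
wrist_force: [0.2, 0.2, -1.2]
finger_gap: 0.0309
grip_force: 34.9
```

Request:
{"api": "jog_arm", "payload": {
  "moves": [
    {"slide":[0,0,-25],"angular":[0,0,0],"fingers":0.9},
    {"slide":[0,0,-55],"angular":[0,0,0],"fingers":0.9},
    {"slide":[7,30,-70],"angular":[0,0,0],"fingers":0.9},
    {"slide":[15,65,-70],"angular":[0,0,0],"fingers":0.9},
    {"slide":[24,100,-70],"angular":[0,0,0],"fingers":0.9},
    {"slide":[33,135,-70],"angular":[0,0,0],"fingers":0.9},
    {"slide":[39,160,-65],"angular":[0,0,0],"fingers":0.9},
    {"slide":[40.6,167.5,-50],"angular":[0,0,0],"fingers":0.9},
    {"slide":[40.6,167.5,-30],"angular":[0,0,0],"fingers":0.9},
    {"slide":[40.6,167.5,-30],"angular":[0,0,0],"fingers":0.9}
  ]
}}

```text
clock: 30.27
tcp_pos: [0.61, -0.074, 0.0711]
orientation: [-0.003, 0.688, 0.726, -0.002]
wrist_force: [-0.8, -0.6, -1.8]
finger_gap: 0.0311
grip_force: 35.4
```

Request:
{"api": "jog_arm", "payload": {
  "moves": [
    {"slide":[0,0,0],"angular":[0,0,0],"fingers":0.9},
    {"slide":[0,0,0],"angular":[0,0,0],"fingers":0.9},
    {"slide":[0,0,0],"angular":[0,0,0],"fingers":0.9}
  ]
}}

```text
clock: 30.52
tcp_pos: [0.6127, -0.0754, 0.0766]
orientation: [0.001, 0.688, 0.726, 0.0]
wrist_force: [-0.6, -0.3, -2.1]
finger_gap: 0.031
grip_force: 35.4
```

```bash
python3 - <<'E'
from blob import *
s,p=shot("wrist"); t=s["tcp_pos"]; print(t,s["orientation"],s["finger_gap"])
h=t[2]-.0462
for b in(.003,.004): print("straight top",circ(p,s,t+[0,.001,0],h+.064,.016,b),"tip",circ(p,s,t+[0,.001,0],h+.074,.008,b),"lb",circ(p,s,[.607,.033],.03,.05,b))
E
```

```text
[ 0.61266616 -0.07544201  0.07661051] [6.94183569e-04 6.88179420e-01 7.25540139e-01 3.33004633e-04] 0.0310039671901215
straight top (array([ 0.6134, -0.0738]), np.float64(0.0159), np.int64(114), np.float64(0.00015)) tip (array([ 0.6136, -0.075 ]), np.float64(0.0079), np.int64(98), np.float64(4e-05)) lb (array([0.6072, 0.0329]), np.float64(0.0497), np.int64(79), np.float64(0.0))
straight top (array([ 0.6134, -0.0736]), np.float64(0.0156), np.int64(120), np.float64(0.00032)) tip (array([ 0.6135, -0.0746]), np.float64(0.0084), np.int64(116), np.float64(0.00016)) lb (array([0.6072, 0.0329]), np.float64(0.0492), np.int64(79), np.float64(0.0))
```

On target. Lower: 0.0766 → 0.0462, then 1 mm more.

Request:
{"api": "jog_arm", "payload": {
  "moves": [
    {"slide":[0,0,12],"angular":[0,0,0],"fingers":0.9},
    {"slide":[0,0,22],"angular":[0,0,0],"fingers":0.9},
    {"slide":[0,0,27],"angular":[0,0,0],"fingers":0.9},
    {"slide":[0,0,29.5],"angular":[0,0,0],"fingers":0.9},
    {"slide":[0,0,30.5],"angular":[0,0,0],"fingers":0.9},
    {"slide":[0,0,31.2],"angular":[0,0,0],"fingers":0.9},
    {"slide":[0,0,31.2],"angular":[0,0,0],"fingers":0.9}
  ]
}}

```text
clock: 31.15
tcp_pos: [0.6117, -0.075, 0.0461]
orientation: [-0.0, 0.688, 0.726, -0.0]
wrist_force: [-6.0, 0.0, 11.4]
finger_gap: 0.0307
grip_force: 36.8
```

Request:
{"api": "jog_arm", "payload": {
  "moves": [
    {"slide":[0,0,-0.9],"angular":[0,0,0],"fingers":0.9},
    {"slide":[0,0,-0.9],"angular":[0,0,0],"fingers":0.5},
    {"slide":[0,0,-0.9],"angular":[0,0,0],"fingers":0.4},
    {"slide":[0,0,-0.9],"angular":[0,0,0],"fingers":0.3},
    {"slide":[0,0,-0.9],"angular":[0,0,0],"fingers":0.2},
    {"slide":[0,0,-15],"angular":[0,0,0],"fingers":0.2},
    {"slide":[0,0,-50],"angular":[0,0,0],"fingers":0.2},
    {"slide":[0,0,-90],"angular":[0,0,0],"fingers":0.2},
    {"slide":[0,0,-120],"angular":[0,0,0],"fingers":0.2},
    {"slide":[0,0,-120],"angular":[0,0,0],"fingers":0.2}
  ]
}}

```text
clock: 31.98
tcp_pos: [0.6164, -0.0759, 0.1715]
orientation: [0.005, 0.688, 0.726, 0.003]
wrist_force: [1.8, -0.2, 1.1]
finger_gap: 0.0684
grip_force: 0.0
```

Request:
{"api": "jog_arm", "payload": {
  "moves": [
    {"slide":[20,-25,-20],"angular":[0,0,0],"fingers":0.2},
    {"slide":[40,-50,-40],"angular":[0,0,0],"fingers":0.2},
    {"slide":[60,-75,-70],"angular":[0,0,0],"fingers":0.2},
    {"slide":[70,-100,-90],"angular":[0,0,0],"fingers":0.2},
    {"slide":[70,-110,-90],"angular":[0,0,0],"fingers":0.2},
    {"slide":[70,-110,-90],"angular":[0,0,0],"fingers":0.2},
    {"slide":[70,-110,-90],"angular":[0,0,0],"fingers":0.2},
    {"slide":[70,-110,-90],"angular":[0,0,0],"fingers":0.2}
  ]
}}

```text
clock: 32.65
tcp_pos: [0.4995, -0.0114, 0.2529]
orientation: [-0.0, 0.688, 0.726, -0.0]
wrist_force: [-1.0, 0.2, -0.1]
finger_gap: 0.0681
grip_force: 0.0
```

```bash
python3 - <<'E'
from blob import *
s,p=shot("wrist"); print(s["tcp_pos"],s["orientation"],s["clock"])
for b in(.003,.004): print("tall",circ(p,s,[.6133,-.0745],.064,.016,b),"tip",circ(p,s,[.6133,-.0745],.074,.008,b),"lb",circ(p,s,[.607,.033],.03,.05,b),"\nlens",circ(p,s,[.6055,.0335],.078,.012,b),"eyetop",circ(p,s,[.6055,.0335],.078,.018,b),"short",circ(p,s,[.6008,.14],.028,.021,b))
save(p,"w13.png"); t=read_camera("top"); save(t,"top1.png")
a=p["color"]; b=cv2.resize(t["color"][130:330,100:520],(640,305))
cv2.imwrite("pics/fin.png",cv2.resize(np.vstack([a[:,:,::-1],b[:,:,::-1]]),(545,600)))
E
```

```text
[ 0.49950616 -0.01136965  0.25287436] [-2.75629760e-04  6.88166793e-01  7.25552424e-01 -2.64011934e-04] 32.65
tall (array([ 0.6113, -0.0736]), np.float64(0.0158), np.int64(113), np.float64(5e-05)) tip (array([ 0.6122, -0.0751]), np.float64(0.0079), np.int64(98), np.float64(0.00011)) lb (array([0.6066, 0.0329]), np.float64(0.0497), np.int64(120), np.float64(0.0)) 
lens (array([0.6074, 0.033 ]), np.float64(0.0119), np.int64(118), np.float64(9e-05)) eyetop (array([0.6039, 0.0339]), np.float64(0.0179), np.int64(92), np.float64(0.0001)) short (array([0.6003, 0.1398]), np.float64(0.0207), np.int64(120), np.float64(1e-05))
tall (array([ 0.6109, -0.073 ]), np.float64(0.0156), np.int64(120), np.float64(0.00028)) tip (array([ 0.6121, -0.0743]), np.float64(0.0086), np.int64(120), np.float64(0.00011)) lb (array([0.6066, 0.0329]), np.float64(0.0492), np.int64(120), np.float64(5e-05)) 
lens (array([0.6074, 0.0333]), np.float64(0.0123), np.int64(120), np.float64(0.00051)) eyetop (array([0.6033, 0.034 ]), np.float64(0.0179), np.int64(95), np.float64(0.00044)) short (array([0.6003, 0.1398]), np.float64(0.0205), np.int64(120), np.float64(0.00023))
```

View pics/fin.png

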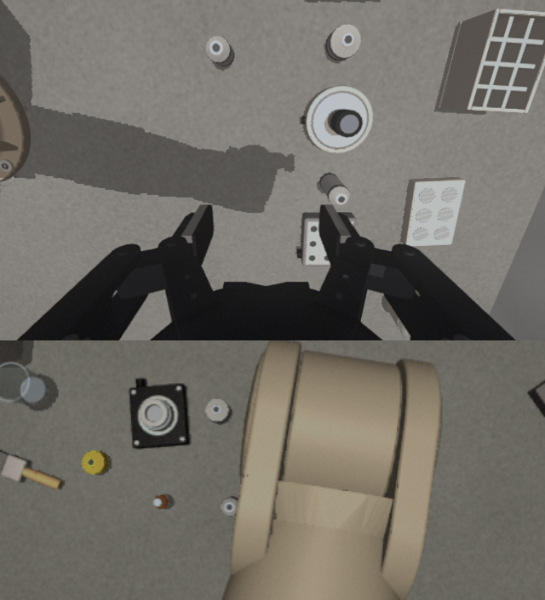

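The final picture shows everything standing as placed: eyepiece in the middle of the light base, tall objective between the light base and the warmer, and short between the stage and the light base. The ring sits on the dish on the stage, and the medium objective is where it was.

```bash
python3 -c "
from workcell import *
print(hand_in())"
```

```text
the job is handed in; nothing more can be done
None
```

The job is handed in at about 33 s of the 106 s allowed: dish and ring centred on the stage, eyepiece on the light base, and the short and tall objectives at their midpoints, each measured within about 2 mm of its target, with the medium objective left where it stood.

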